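Close a slide gauge on a heating block

TASK

Slide the aluminium heating block back between the jaws of the bench slide gauge until it lies flat against the steel beam, then push the sliding jaw shut on it until the block presses the sprung anvil back and the black pointer's tip stands over the green band. Stop gently so that the pointer does not run on into the red, leave the jaw closed on the block, let go of everything, and do not disturb the tube rack, tip box and jar.

Things in the scene. Friction and masses are not known exactly. Their poses are not given: they have to be found in the camera images.
- gauge: fixed bench slide gauge: dark stone bed, its x -150 to 65 mm, y -190 to 150, top at z 20. Origin on the table under the middle of the jaw line; x points across the bed away from the robot, y along the beam from sliding jaw to sprung anvil. The steel beam, 32 mm tall above the bed, runs along y at the far side, near face at x = 38.5. Cream anvil housing: x -38 to 36, y 110 to 150, 44 above the bed
- block: loose aluminium heating block, 24 dark wells on top, 75 (x) x 110 (y) x 40 (z) mm, about 0.55 kg; origin at the centre of its underside. It starts on the near half of the bed, in front of the jaws, about square to them. Against the beam its centre is at x = 1 mm in the gauge's frame. The jaws close on its 110 mm length
- jaw: steel plate of the sliding jaw, 74 (x) x 14 (y) x 45 (z) mm, 1 mm above the bed, orange push pad 56 x 36 mm on its back (-y side). Axes as the gauge; this origin is off the plate, 70 mm in -y from its gripping face, at table height. A dark carriage carries it over the beam (50 mm along y, x from 28 to 75 mm, top 47 mm above the bed, brass knob to 57 mm)
- jaw_slide (a joint): opening of the gauge in m: distance from the jaw's gripping face to the anvil's face at rest (0 to 0.21). Falls as the jaw is pushed towards the anvil (gauge +y). Stiff: about 8 N moves it, and it stays where it is left
- push_pad (a point): centre of the orange push pad's back surface, 18 mm behind the gripping face and 24 mm above the bed; push here in the gauge's +y
- anvil: sprung anvil, aluminium plate 72 (x) x 12 (y) x 44 (z) mm; its gripping face (the -y side) rests at y = 70 mm in the gauge's frame. Same axes as the gauge; this body's origin is 70 mm in -y from that face, at table height
- anvil_slide (a joint): how far the anvil is pushed back, in m: 0 at rest, 0.026 at its stop, against a spring (0.75 N at rest, 0.25 N more per mm). The pointer moves with it: green from 0.007 to 0.019, red beyond 0.019
- pointer_tip (a point): tip (+y end) of the black pointer bar, 6 mm wide, that the anvil carries over the bands on the housing's top
- green_middle (a point): middle of the green band, 12 mm long along the gauge's y (y 125 to 137 mm), on the housing's top between a white and a red band; the pointer tip rests 13 mm short of it
- tube_rack: bystander: red tube rack on a dark green base, 85 x 122 x 49 mm, origin at the centre of its underside
- tip_box: bystander: white pipette tip box with a pale blue lid, 88 x 125 x 82 mm, origin at the centre of its underside
- reagent_jar: bystander: amber jar with a green cap, 64 mm across, 85 mm tall, origin at the centre of its underside
Mind the look-alikes: they are no part of the job. Several things have the shape of the block; the one meant has the colours described above.

How it is judged:
By the outcome, as a careful person would: the job done as asked, in the order asked, and still so for the second after the job is handed in, with the robot touching nothing.
It also fails if it takes over 48 s, if anything falls off the work surface, if the arm or the gripper's body presses on something with over 40 N, if the wrist force passes 120 N, or if a joint passes its speed limit or range.

ROBOT

A 7-joint arm with a two-finger parallel gripper is mounted at the origin on the work surface. World frame = base frame: x ahead of the robot, y to its left, z up, the work surface at z = 0. Lengths are in m, angles in rad, forces in N, time in s.
With the tool pointing down it reaches from about 0.425 to 0.925 m from the base axis. Payload 6.8 kg.
Tool frame: the origin (TCP) lies on the mounting face of the last link; the fingertips stand 173 mm ahead of it and the grasp point (between the pads) lies 155 mm ahead of it; z points along the fingers, y is the line along which they close (so a half turn about z gives the same grasp; the last joint's range is limited). The gripper opens to 85 mm and grips with 20 to 120 N. Pads are 22 mm wide; open, the fingers measure 114 mm over their backs; the gripper's body (76 mm by 85 mm) begins 54 mm behind the grasp point. The pads swing forward as they close: fully open they stand 13 mm farther back than shut.
Start: joints at [0.993, 0.477, 0.022, 1.555, -0.011, 1.109, -0.083], TCP at [0.306, -0.602, 0.405] pointing down, gripper open.
Joint ranges: [-2.96, 2.96], [-0.34, 2.1], [-1.41, 1.46], [0.24, 2.44], [-1.37, 4.51], [0.17, 1.92], [-2.96, 2.96]. Speed limits (rad/s): [2.39, 2.39, 3.14, 3.14, 3.14, 3.14, 3.14].

INTERFACE

Orientations are given as a rotation vector (axis times angle).
In Python, from bench import r gives the robot as it stands.
- The arm moves only by the tool arm_command, never from a script. Its argument "plan" is a list of rows, each an object of numbers: "claw": the closure, from 0 (fully open) to 1 (shut); "tx", "ty", "tz": the shift along the tool's x, y, z in m; "ax", "ay", "az": the turn, a rotation vector about the tool's x, y, z in degrees. A call has exactly 10 rows; each row shifts and turns the commanded pose from where the row before left it, along the tool's axes as they then stand; what a row does not reach is not made up. A row lasts 1/12 s, in which the tool goes at most 41.7 mm and 7.16 degrees, less where a joint would pass 70% of its speed; a pose out of reach is approached as far as the arm can. A call is refused whole if a number of a shift passes 0.0417 or a number of a turn 7.16, either way. A call with a gripper value outside its range is refused whole. The fingers move at their own pace and stop on an object; "squeeze" is the grip in N (left out, the last holds). Time passes only in rows, so rows that do not move let the fingers close, or fill a call up. It gives the time, the measured TCP pose, the force, the opening and the grip force at its end, in the units of the state.
- r.get_obs(): the state, without advancing time (a new reading comes with each control period).
- r.grab_frame(name): name is "side" or "top" or "wrist"; returns the picture (400x640x3 uint8, red, green, blue); there is no depth.
- r.camera_model(name): a dict with "fx", "fy", "cx", "cy" (pixels), "position" and "orientation" of the camera in the world; the wrist camera has in their place "tool_from_camera" (4x4, takes a point from camera to tool coordinates, whose origin is the TCP and whose axes are the flange's). Camera axes: x right, y up, looking along -z (the intrinsics and any distortion apply to the point x, -y, -z); pixel columns grow to the right and rows downward; lengths in m; the calibration is good to about 2 mm. The wrist camera is an equidistant fisheye: a pixel r from the principal point sees the ray r / f radians off the axis. A picture is of the moment at which its call begins: read the wrist's pose just before it. camera_model takes no time and is no camera call.
- r.hand_in(): hands the job in; it is judged then, once.
Trained networks look in the newest picture that a camera, given by its name, has taken for a name from the list of things; names that differ only in an ending like _2 or _b are one class to them, and where a whole thing is asked for, a point or a joint stands for the part that bears it (a point fixed in the world has none). Each returns a list of dicts, best first, with "confidence" (0 to 1); they miss things now and then, are a little off and sometimes report something else, mostly with a low value. They report only what shows in the picture. A call takes as long as a camera call. They do not tell look-alikes from the thing itself.
- r.boxes_of(target, camera): "location" ([x, y, z] in m, in the coordinates of the camera as it stood for that picture, good to about 4 mm: the middle of the surface that is visible of it).
- r.tip_of(target, camera): "location" ([x, y, z] in m, in the coordinates of the camera as it stood for that picture, good to about 4 mm: a listed point, or the origin of a listed thing).
The state is a dict: "clock": time; "joints": joint angles; "qvel": joint speeds; "tau": joint torques, N m; "tcp_pos": TCP position; "orientation": TCP orientation; "contact_force": force on the tool from outside, world axes, zero at the start; "moment": the same for the moment, N m; "grip_width": finger opening in m; "gripper_force": force on a finger pad.
Only numpy, scipy, OpenCV 4.12 (cv2) and the standard library are available. Lean on these libraries where they do the work, as an engineer would, in place of code of your own. Each camera call takes 0.05 s, during which the arm holds its last target. There are 200 camera calls.

## Working session

There is one attempt and no reset: what is moved stays moved. The work goes in short steps, Python scripts to look and compute and a tool call to move; the robot and the scene stay as the last step left them, time stands still between calls to the robot, and variables do not carry over. Pictures are saved under pics/ and viewed, at most 10 in all, crops included, and the job is handed in when it is done.

Besides the shell and the picture viewer there is one more tool, called as name(argument=value, ...), one argument or row to a line, values as JSON. arm_command: Moves the arm, as the interface text tells. Its arguments: {"type":"object","properties":{"plan":{"type":"array","items":{"type":"object","properties":{"claw":{"type":"number"},"tx":{"type":"number"},"ty":{"type":"number"},"tz":{"type":"number"},"ax":{"type":"number"},"ay":{"type":"number"},"az":{"type":"number"}}}},"squeeze":{"type":"number"}},"required":["plan"]}

```bash
mkdir -p pics; cat > h.py <<'E'
import numpy as np, cv2
from scipy.spatial.transform import Rotation as R
from bench import r
def T(p,o):
    M=np.eye(4);M[:3,:3]=R.from_rotvec(o).as_matrix() if np.size(o)==3 else (np.array(o) if np.size(o)==9 else R.from_quat(o).as_matrix());M[:3,3]=p;return M
def campose(n):
    c=r.camera_model(n)
    if n=='wrist':
        s=r.get_obs();return T(s['tcp_pos'],s['orientation'])@np.array(c['tool_from_camera'])
    return T(c['position'],c['orientation'])
def shot(n,f=None):
    M=campose(n);im=r.grab_frame(n)
    if f: cv2.imwrite('pics/'+f,im[:,:,::-1])
    return M,im
def world(M,p): return (M@np.append(p,1))[:3]
def find(n,M,names,tip=True,k=3):
    for t in names:
        for d in (r.tip_of if tip else r.boxes_of)(t,n)[:k]:
            print(n,t,round(d['confidence'],2),world(M,d['location']).round(4))
E
python3 - <<'E'
from h import *
print(r.get_obs())
for n in('side','top'):
    print(r.camera_model(n))
    M,im=shot(n,n+'0.png')
    find(n,M,['gauge','block','jaw','push_pad','pointer_tip','green_middle','tube_rack','tip_box','reagent_jar'])
print(r.camera_model('wrist'))
E
```

```text
{'clock': 0.0, 'joints': array([ 0.99286959,  0.47783215,  0.02237372,  1.55646332, -0.01148815,
        1.10927955, -0.08312829]), 'qvel': array([ 1.71838585e-04,  1.60720478e-03,  3.14976136e-04,  2.86709738e-04,
       -6.98764616e-05, -1.50260221e-03,  1.28489363e-03]), 'tau': array([ 6.26285764e-04, -5.96444786e+01,  1.60818659e+00, -2.81193244e+01,
        1.24343482e-02,  9.27448331e-03, -7.70040202e-06]), 'tcp_pos': array([ 0.30546036, -0.60162323,  0.40369958]), 'orientation': array([-3.05360977e+00, -7.30775654e-01,  9.26844360e-04]), 'contact_force': array([-0.42646753, -0.05607335, -0.08251781]), 'moment': array([ 0.03429335, -0.03801499,  0.04069506]), 'gripper_force': 0.0, 'grip_width': 0.0848952304223106}
{'fx': 428.59102209462895, 'fy': 428.59102209462895, 'cx': 313.88554550145636, 'cy': 200.08172245776106, 'position': array([0.43293801, 1.12155091, 0.73173827]), 'orientation': array([ 0.03201201, -1.54852577, -2.71382313])}
side gauge 0.85 [0.6056 0.0473 0.0032]
side gauge 0.51 [ 0.591  -0.4457  0.0055]
side block 0.76 [0.3311 0.1017 0.001 ]
side block 0.76 [ 0.3306 
[... 951 characters left out ...]
7  0.0653]
top tube_rack 0.55 [ 0.5886 -0.4429  0.0007]
top tip_box 0.73 [0.6274 0.427  0.0037]
top reagent_jar 0.93 [ 0.3341 -0.3082 -0.0042]
top reagent_jar 0.65 [0.6274 0.4255 0.0038]
top reagent_jar 0.28 [ 0.5935 -0.1428  0.0014]
{'fx': 309.70691628693146, 'fy': 309.70691628693146, 'cx': 322.49290091364384, 'cy': 205.39089744062224, 'tool_from_camera': array([[-8.03638893e-04,  9.62338217e-01,  2.71853838e-01,
         6.86563162e-02],
       [ 9.99999661e-01,  7.24940569e-04,  3.89917638e-04,
         9.98507006e-04],
       [ 1.78154768e-04,  2.71854060e-01, -9.62338474e-01,
         2.99622292e-02],
       [ 0.00000000e+00,  0.00000000e+00,  0.00000000e+00,
         1.00000000e+00]])}
```

View pics/top0.png

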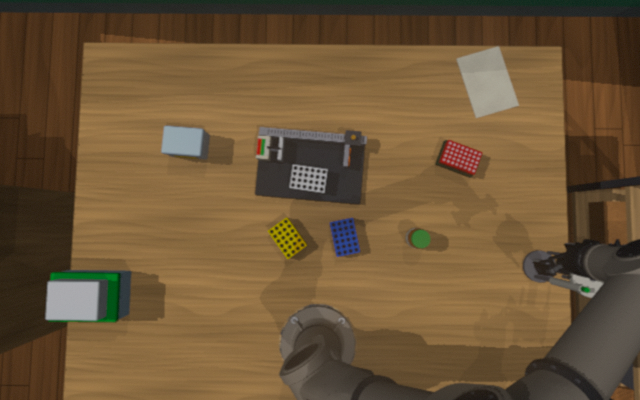

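View pics/side0.png

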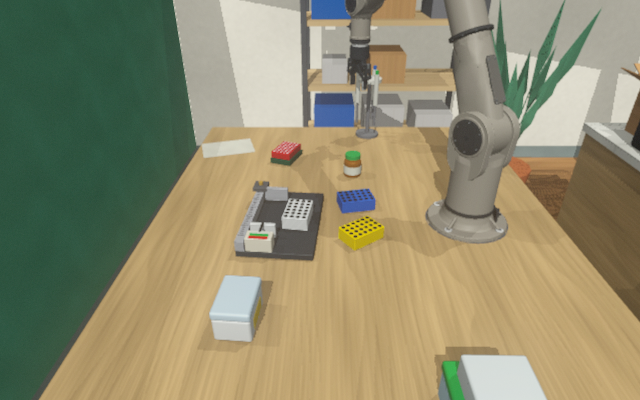

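The aluminium block at top (308,178), on the stone bed, is the one I want. The blue block at (345,237) and the yellow one at (287,238) are look-alikes lying on the table. The gauge is yawed by about -5°. I'll move above the block and take the close look there.

arm_command(
  plan=[
    {"claw": 0.3, "tx": 0.0212, "ty": -0.0247},
    {"claw": 0.3, "tx": 0.0212, "ty": -0.0247},
    {"claw": 0.3, "tx": 0.0212, "ty": -0.0247},
    {"claw": 0.3, "tx": 0.0212, "ty": -0.0247},
    {"claw": 0.3, "tx": 0.0212, "ty": -0.0247},
    {"claw": 0.3, "tx": 0.0212, "ty": -0.0247},
    {"claw": 0.3, "tx": 0.0212, "ty": -0.0247},
    {"claw": 0.3, "tx": 0.0212, "ty": -0.0247},
    {"claw": 0.3, "tx": 0.0212, "ty": -0.0247},
    {"claw": 0.3, "tx": 0.0212, "ty": -0.0247},
  ],
)

```text
invalid input at $.plan[0]: expected keys claw, tx, ty, tz, ax, ay, az
```

arm_command(
  plan=[
    {"claw": 0.3, "tx": 0.0212, "ty": -0.0247},
    {"claw": 0.3, "tx": 0.0212, "ty": -0.0247},
    {"claw": 0.3, "tx": 0.0212, "ty": -0.0247},
    {"claw": 0.3, "tx": 0.0212, "ty": -0.0247},
    {"claw": 0.3, "tx": 0.0212, "ty": -0.0247},
    {"claw": 0.3, "tx": 0.0212, "ty": -0.0247},
    {"claw": 0.3, "tx": 0.0212, "ty": -0.0247},
    {"claw": 0.3, "tx": 0.0212, "ty": -0.0247},
    {"claw": 0.3, "tx": 0.0212, "ty": -0.0247},
    {"claw": 0.3, "tx": 0.0212, "ty": -0.0247},
  ],
)

```text
invalid input at $.plan[0]: expected keys claw, tx, ty, tz, ax, ay, az
```

arm_command(
  plan=[
    {"az": 6.3},
    {"az": 6.3},
    {"az": 6.3},
    {"az": 6.3},
    {"az": 6.3},
    {},
    {},
    {},
    {},
    {},
  ],
)

```text
invalid input at $.plan[0]: expected keys claw, tx, ty, tz, ax, ay, az
```

```bash
python3 - <<'E'
from h import *
s=r.get_obs();print(s['clock'],s['tcp_pos'],s['joints'].round(2),s['grip_width'],'\n',R.from_rotvec(s['orientation']).as_matrix().round(3))
M,im=shot('wrist','w1.png')
N=['gauge','block','jaw','push_pad','anvil','pointer_tip','green_middle']
find('wrist',M,N)
M,im=shot('top','t1.png')
find('top',M,N)
E
```

```text
1.0 [ 0.30560229 -0.60187709  0.40470799] [ 0.99  0.48  0.02  1.56 -0.01  1.11 -0.08] 0.08522466027605777 
 [[ 0.892  0.453  0.   ]
 [ 0.453 -0.892 -0.   ]
 [-0.     0.    -1.   ]]
wrist block 0.72 [ 0.3367 -0.0828  0.0048]
wrist block 0.5 [ 3.266e-01  9.620e-02 -2.000e-04]
top gauge 0.71 [0.6286 0.4256 0.0021]
top gauge 0.56 [0.6029 0.0467 0.0013]
top block 0.89 [0.3333 0.1028 0.005 ]
top block 0.74 [0.5209 0.0375 0.0244]
top jaw 0.57 [ 0.5865 -0.1424  0.0056]
top push_pad 0.72 [ 0.5863 -0.0928  0.0423]
top green_middle 0.95 [0.613  0.1767 0.067 ]
```

View pics/w1.png

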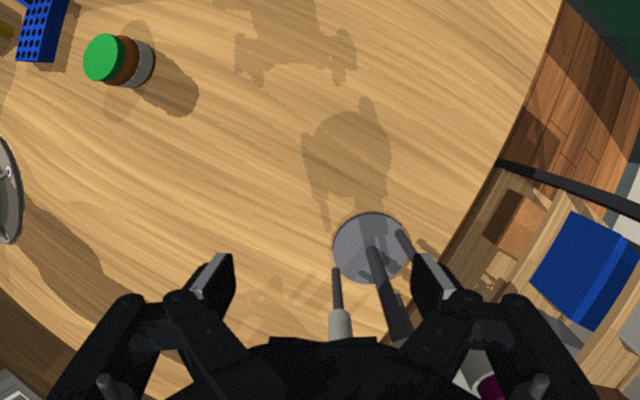

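```bash
python3 - <<'E'
import cv2
a=cv2.imread('pics/side0.png')[20:145,300:430];b=cv2.imread('pics/top0.png')[225:310,500:640]
a=cv2.resize(a,None,fx=3,fy=3);b=cv2.resize(b,(390,240))
import numpy as np
cv2.imwrite('pics/c.png',np.hstack([a,cv2.copyMakeBorder(b,0,a.shape[0]-240,0,0,0)]))
E
```

```text
(no output)
```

View pics/c.png

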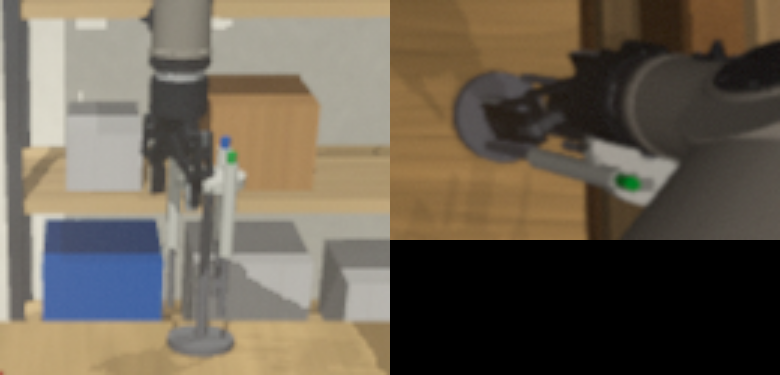

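A stand sits under and behind the gripper at the start (tool -x side), so I'll leave along +x first.

arm_command(
  plan=[
    {"claw": 0.3, "tx": 0.04, "ty": 0, "tz": 0, "ax": 0, "ay": 0, "az": 0},
    {"claw": 0.3, "tx": 0.04, "ty": 0, "tz": 0, "ax": 0, "ay": 0, "az": 0},
    {"claw": 0.3, "tx": 0.019, "ty": -0.027, "tz": 0, "ax": 0, "ay": 0, "az": 0},
    {"claw": 0.3, "tx": 0.019, "ty": -0.027, "tz": 0, "ax": 0, "ay": 0, "az": 0},
    {"claw": 0.3, "tx": 0.019, "ty": -0.027, "tz": 0, "ax": 0, "ay": 0, "az": 0},
    {"claw": 0.3, "tx": 0.019, "ty": -0.027, "tz": 0, "ax": 0, "ay": 0, "az": 0},
    {"claw": 0.3, "tx": 0.019, "ty": -0.027, "tz": 0, "ax": 0, "ay": 0, "az": 0},
    {"claw": 0.3, "tx": 0.019, "ty": -0.027, "tz": 0, "ax": 0, "ay": 0, "az": 0},
    {"claw": 0.3, "tx": 0.019, "ty": -0.027, "tz": 0, "ax": 0, "ay": 0, "az": 0},
    {"claw": 0.3, "tx": 0.019, "ty": -0.027, "tz": 0, "ax": 0, "ay": 0, "az": 0},
  ],
)

```text
clock: 2.63
tcp_pos: [0.4146, -0.3027, 0.4049]
orientation: [3.055, 0.731, 0.001]
contact_force: [0.8, 0.1, -0.6]
grip_width: 0.06
gripper_force: 0.0
```

arm_command(
  plan=[
    {"claw": 0.3, "tx": 0.019, "ty": -0.027, "tz": 0, "ax": 0, "ay": 0, "az": 0},
    {"claw": 0.3, "tx": 0.019, "ty": -0.027, "tz": 0, "ax": 0, "ay": 0, "az": 0},
    {"claw": 0.3, "tx": 0.019, "ty": -0.027, "tz": 0, "ax": 0, "ay": 0, "az": 0},
    {"claw": 0.3, "tx": 0.019, "ty": -0.027, "tz": 0, "ax": 0, "ay": 0, "az": 0},
    {"claw": 0.3, "tx": 0.019, "ty": -0.027, "tz": 0, "ax": 0, "ay": 0, "az": 0},
    {"claw": 0.3, "tx": 0.019, "ty": -0.027, "tz": 0, "ax": 0, "ay": 0, "az": 0},
    {"claw": 0.3, "tx": 0.019, "ty": -0.027, "tz": 0, "ax": 0, "ay": 0, "az": 0},
    {"claw": 0.3, "tx": 0.019, "ty": -0.027, "tz": 0, "ax": 0, "ay": 0, "az": 0},
    {"claw": 0.3, "tx": 0.019, "ty": -0.027, "tz": 0, "ax": 0, "ay": 0, "az": 0},
    {"claw": 0.3, "tx": 0.019, "ty": -0.027, "tz": 0, "ax": 0, "ay": 0, "az": 0},
  ],
)

```text
clock: 3.47
tcp_pos: [0.4618, 0.0241, 0.4051]
orientation: [3.055, 0.731, 0.001]
contact_force: [0.5, -1.0, 0.4]
grip_width: 0.0598
gripper_force: 0.0
```

arm_command(
  plan=[
    {"claw": 0.3, "tx": 0, "ty": 0, "tz": 0, "ax": 0, "ay": 0, "az": 6.3},
    {"claw": 0.3, "tx": 0, "ty": 0, "tz": 0, "ax": 0, "ay": 0, "az": 6.3},
    {"claw": 0.3, "tx": 0, "ty": 0, "tz": 0, "ax": 0, "ay": 0, "az": 6.3},
    {"claw": 0.3, "tx": 0, "ty": 0, "tz": 0, "ax": 0, "ay": 0, "az": 6.3},
    {"claw": 0.3, "tx": 0, "ty": 0, "tz": 0, "ax": 0, "ay": 0, "az": 6.3},
    {"claw": 0.3, "tx": 0, "ty": 0, "tz": 0, "ax": 0, "ay": 0, "az": 0},
    {"claw": 0.3, "tx": 0, "ty": 0, "tz": 0, "ax": 0, "ay": 0, "az": 0},
    {"claw": 0.3, "tx": 0, "ty": 0, "tz": 0, "ax": 0, "ay": 0, "az": 0},
    {"claw": 0.3, "tx": 0, "ty": 0, "tz": 0, "ax": 0, "ay": 0, "az": 0},
    {"claw": 0.3, "tx": 0, "ty": 0, "tz": 0, "ax": 0, "ay": 0, "az": 0},
  ],
)

```text
clock: 4.3
tcp_pos: [0.4619, 0.0225, 0.4047]
orientation: [-3.139, 0.124, -0.0]
contact_force: [-0.5, 0.3, 1.0]
grip_width: 0.06
gripper_force: 0.0
```

```bash
python3 - <<'E'
from h import *
s=r.get_obs();print(s['clock'],s['tcp_pos'],s['joints'].round(2),s['grip_width'],'\n',R.from_rotvec(s['orientation']).as_matrix().round(3))
M,im=shot('wrist','w2.png')
N=['gauge','block','jaw','push_pad','anvil','pointer_tip','green_middle']
find('wrist',M,N)
E
```

```text
4.3 [0.4618756  0.02246106 0.40473886] [ 0.11  0.14 -0.32  2.03  0.05  0.98 -1.89] 0.05995739209890262 
 [[ 0.997 -0.079  0.   ]
 [-0.079 -0.997  0.   ]
 [ 0.    -0.    -1.   ]]
wrist gauge 0.7 [0.6086 0.0487 0.0011]
wrist block 0.79 [ 3.271e-01  9.860e-02 -3.000e-04]
wrist block 0.71 [0.5166 0.0311 0.0223]
wrist block 0.55 [ 0.3332 -0.0827  0.0031]
wrist push_pad 0.76 [ 0.585  -0.0943  0.0465]
wrist anvil 0.72 [ 0.3355 -0.3101  0.0027]
wrist anvil 0.58 [ 0.6054  0.0491 -0.0019]
wrist pointer_tip 0.97 [0.6147 0.163  0.0681]
wrist green_middle 0.62 [0.6136 0.1767 0.0666]
```

View pics/w2.png

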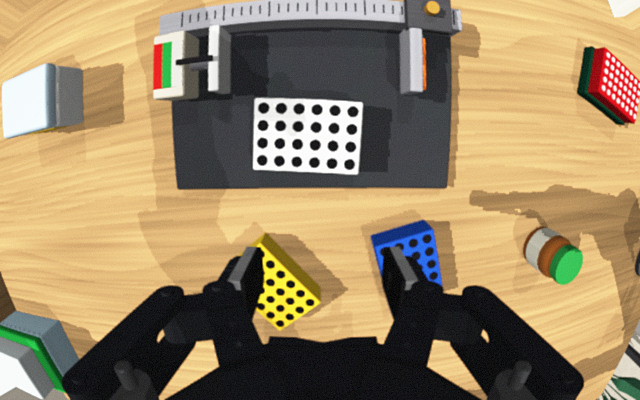

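View w2: the white/aluminium block has its top corners at (256,98), (362,102), (359,174) and (253,169). The bed's near edge is on row 187, the orange pad at (424,62) and the pointer at (195,60). The network confuses yellow (285,290) and blue (410,255) with the block; neither is the target.

```bash
cat >> h.py <<'E'
def pix(M,u,v,z):
    c=r.camera_model('wrist');d=np.array([u-c['cx'],v-c['cy']]);q=np.linalg.norm(d);t=q/c['fx']
    k=np.array([d[0]/q*np.sin(t),-d[1]/q*np.sin(t),-np.cos(t)]);w=M[:3,:3]@k
    return M[:3,3]+w*(z-M[2,3])/w[2]
G=np.eye(4)
E
python3 - <<'E'
from h import *
M=campose('wrist')
B=np.array([pix(M,u,v,.06)[:2] for u,v in((256,98),(362,102),(359,174),(253,169))])
print(B.round(4),B.mean(0),[np.linalg.norm(B[i]-B[i-1]).round(3) for i in range(4)])
for a,b in((0,1),(3,2)): d=B[a]-B[b];print('yaw block',np.degrees(np.arctan2(-d[0],d[1])))
N=[pix(M,u,v,.02)[:2] for u,v in((178,187),(447,187))];d=N[0]-N[1];print(N,np.linalg.norm(d),'yaw gauge',np.degrees(np.arctan2(-d[0],d[1])))
yaw=np.arctan2(-d[0],d[1]);ex=np.array([np.cos(yaw),np.sin(yaw)]);ey=np.array([-ex[1],ex[0]])
# near corners are (-150,150),(-150,-190)
print('origin',N[0]+.15*ex-.15*ey,N[1]+.15*ex+.19*ey)
for n,u,v,z in(('anvil face top',230,60,.064),('jaw face top',402,60,.066),('pointer tip',178,61,.066)):print(n,pix(M,u,v,z))
E
```

```text
[[ 0.5603  0.0813]
 [ 0.5465 -0.025 ]
 [ 0.4728 -0.0172]
 [ 0.4873  0.0923]] [0.51673993 0.03284901] [np.float64(0.074), np.float64(0.107), np.float64(0.074), np.float64(0.11)]
yaw block -7.403351065615515
yaw block -7.588652023938093
[array([0.46966955, 0.20422384]), array([ 0.44205887, -0.131453  ])] 0.3368104663143178 yaw gauge -4.702207450818465
origin [0.60686815 0.04243217] [0.60712962 0.04561096]
anvil face top [0.60371074 0.10433813 0.064     ]
jaw face top [ 0.5881079 -0.0684098  0.066    ]
pointer tip [0.61386661 0.16222522 0.066     ]
```

arm_command(
  plan=[
    {"claw": 0.3, "tx": -0.01, "ty": -0.0075, "tz": 0.02, "ax": 0, "ay": 0, "az": 0},
    {"claw": 0.3, "tx": -0.01, "ty": -0.0075, "tz": 0.025, "ax": 0, "ay": 0, "az": 0},
    {"claw": 0.3, "tx": 0, "ty": 0, "tz": 0.03, "ax": 0, "ay": 0, "az": 0},
    {"claw": 0.3, "tx": 0, "ty": 0, "tz": 0.03, "ax": 0, "ay": 0, "az": 0},
    {"claw": 0.3, "tx": 0, "ty": 0, "tz": 0.03, "ax": 0, "ay": 0, "az": 0},
    {"claw": 0.3, "tx": 0, "ty": 0, "tz": 0.025, "ax": 0, "ay": 0, "az": 0},
    {"claw": 0.3, "tx": 0, "ty": 0, "tz": 0.02, "ax": 0, "ay": 0, "az": 0},
    {"claw": 0.3, "tx": 0, "ty": 0, "tz": 0.015, "ax": 0, "ay": 0, "az": 0},
    {"claw": 0.3, "tx": 0, "ty": 0, "tz": 0.01, "ax": 0, "ay": 0, "az": 0},
    {"claw": 0.3, "tx": 0, "ty": 0, "tz": 0, "ax": 0, "ay": 0, "az": 0},
  ],
)

```text
clock: 5.53
tcp_pos: [0.4426, 0.039, 0.1981]
orientation: [3.139, -0.125, -0.005]
contact_force: [-0.9, 0.3, 0.3]
grip_width: 0.0594
gripper_force: 0.0
```

```bash
python3 - <<'E'
from h import *
s=r.get_obs();print(s['clock'],s['tcp_pos'],s['contact_force'])
M,im=shot('wrist','w3.png')
E
```

```text
5.5333 [0.44257796 0.0390365  0.1981372 ] [-0.90018579  0.28846685  0.28495307]
```

View pics/w3.png

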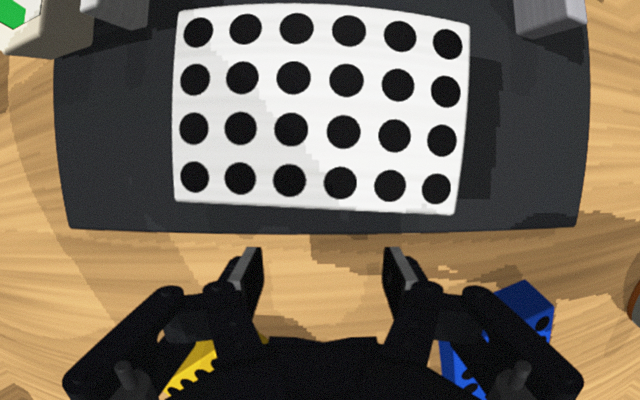

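w3 shows the fingers at (250,270) and (395,270). They are clear of the block's near face on row ~205 and centred on it. Pushing now.

arm_command(
  plan=[
    {"claw": 0.3, "tx": 0.009, "ty": 0, "tz": 0, "ax": 0, "ay": 0, "az": 0},
    {"claw": 0.3, "tx": 0.009, "ty": 0, "tz": 0, "ax": 0, "ay": 0, "az": 0},
    {"claw": 0.3, "tx": 0.009, "ty": 0, "tz": 0, "ax": 0, "ay": 0, "az": 0},
    {"claw": 0.3, "tx": 0.009, "ty": 0, "tz": 0, "ax": 0, "ay": 0, "az": 0},
    {"claw": 0.3, "tx": 0.009, "ty": 0, "tz": 0, "ax": 0, "ay": 0, "az": 0},
    {"claw": 0.3, "tx": 0.009, "ty": 0, "tz": 0, "ax": 0, "ay": 0, "az": 0},
    {"claw": 0.3, "tx": 0.009, "ty": 0, "tz": 0, "ax": 0, "ay": 0, "az": 0},
    {"claw": 0.3, "tx": 0.009, "ty": 0, "tz": 0, "ax": 0, "ay": 0, "az": 0},
    {"claw": 0.3, "tx": 0.009, "ty": 0, "tz": 0, "ax": 0, "ay": 0, "az": 0},
    {"claw": 0.3, "tx": 0.009, "ty": 0, "tz": 0, "ax": 0, "ay": 0, "az": 0},
  ],
)

```text
clock: 6.42
tcp_pos: [0.5323, 0.0317, 0.2]
orientation: [3.138, -0.126, -0.006]
contact_force: [-7.6, 1.4, 4.2]
grip_width: 0.0599
gripper_force: 3.7
```

arm_command(
  plan=[
    {"claw": 0.3, "tx": 0.002, "ty": 0, "tz": 0, "ax": 0, "ay": 0, "az": 0},
    {"claw": 0.3, "tx": 0.002, "ty": 0, "tz": 0, "ax": 0, "ay": 0, "az": 0},
    {"claw": 0.3, "tx": 0.002, "ty": 0, "tz": 0, "ax": 0, "ay": 0, "az": 0},
    {"claw": 0.3, "tx": 0.002, "ty": 0, "tz": 0, "ax": 0, "ay": 0, "az": 0},
    {"claw": 0.3, "tx": 0.002, "ty": 0, "tz": 0, "ax": 0, "ay": 0, "az": 0},
    {"claw": 0.3, "tx": 0.002, "ty": 0, "tz": 0, "ax": 0, "ay": 0, "az": 0},
    {"claw": 0.3, "tx": 0.001, "ty": 0, "tz": 0, "ax": 0, "ay": 0, "az": 0},
    {"claw": 0.3, "tx": 0.001, "ty": 0, "tz": 0, "ax": 0, "ay": 0, "az": 0},
    {"claw": 0.3, "tx": 0.001, "ty": 0, "tz": 0, "ax": 0, "ay": 0, "az": 0},
    {"claw": 0.3, "tx": 0.001, "ty": 0, "tz": 0, "ax": 0, "ay": 0, "az": 0},
  ],
)

```text
clock: 7.25
tcp_pos: [0.5474, 0.0306, 0.1998]
orientation: [3.138, -0.125, -0.007]
contact_force: [-10.3, 1.0, 6.7]
grip_width: 0.0602
gripper_force: 4.7
```

```bash
python3 - <<'E'
from h import *
s=r.get_obs();print(s['clock'],s['tcp_pos'],s['contact_force'],s['orientation'])
M,im=shot('wrist','w4.png')
E
```

```text
7.25 [0.54743222 0.03062351 0.19981242] [-10.33135646   1.02488736   6.72590518] [ 3.13822252 -0.12545681 -0.00666323]
```

View pics/w4.png

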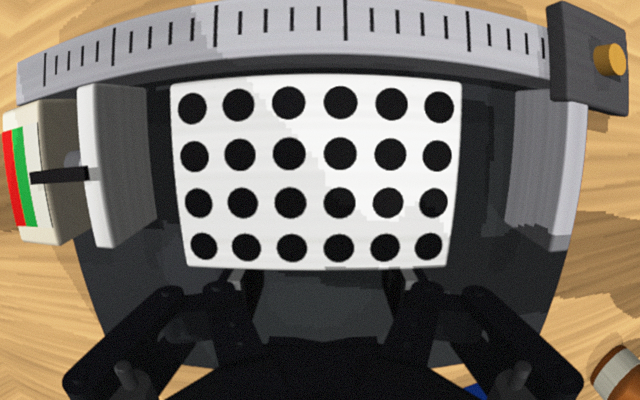

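w4: the block is squared, with its far top edge near row 78 and the beam face at about row 70. A small gap is left, so I continue slowly.

arm_command(
  plan=[
    {"claw": 0.3, "tx": 0.001, "ty": 0, "tz": 0, "ax": 0, "ay": 0, "az": 0},
    {"claw": 0.3, "tx": 0.001, "ty": 0, "tz": 0, "ax": 0, "ay": 0, "az": 0},
    {"claw": 0.3, "tx": 0.001, "ty": 0, "tz": 0, "ax": 0, "ay": 0, "az": 0},
    {"claw": 0.3, "tx": 0.001, "ty": 0, "tz": 0, "ax": 0, "ay": 0, "az": 0},
    {"claw": 0.3, "tx": 0.001, "ty": 0, "tz": 0, "ax": 0, "ay": 0, "az": 0},
    {"claw": 0.3, "tx": 0.001, "ty": 0, "tz": 0, "ax": 0, "ay": 0, "az": 0},
    {"claw": 0.3, "tx": 0.001, "ty": 0, "tz": 0, "ax": 0, "ay": 0, "az": 0},
    {"claw": 0.3, "tx": 0, "ty": 0, "tz": 0, "ax": 0, "ay": 0, "az": 0},
    {"claw": 0.3, "tx": 0, "ty": 0, "tz": 0, "ax": 0, "ay": 0, "az": 0},
    {"claw": 0.3, "tx": 0, "ty": 0, "tz": 0, "ax": 0, "ay": 0, "az": 0},
  ],
)

```text
clock: 8.13
tcp_pos: [0.5549, 0.03, 0.1998]
orientation: [3.139, -0.125, -0.004]
contact_force: [-5.7, 0.2, 3.3]
grip_width: 0.0599
gripper_force: 3.3
```

arm_command(
  plan=[
    {"claw": 0.3, "tx": 0.001, "ty": 0, "tz": 0, "ax": 0, "ay": 0, "az": 0},
    {"claw": 0.3, "tx": 0.001, "ty": 0, "tz": 0, "ax": 0, "ay": 0, "az": 0},
    {"claw": 0.3, "tx": 0.001, "ty": 0, "tz": 0, "ax": 0, "ay": 0, "az": 0},
    {"claw": 0.3, "tx": 0.001, "ty": 0, "tz": 0, "ax": 0, "ay": 0, "az": 0},
    {"claw": 0.3, "tx": 0, "ty": 0, "tz": 0, "ax": 0, "ay": 0, "az": 0},
    {"claw": 0.3, "tx": 0, "ty": 0, "tz": 0, "ax": 0, "ay": 0, "az": 0},
    {"claw": 0.3, "tx": 0, "ty": 0, "tz": 0, "ax": 0, "ay": 0, "az": 0},
    {"claw": 0.3, "tx": 0, "ty": 0, "tz": 0, "ax": 0, "ay": 0, "az": 0},
    {"claw": 0.3, "tx": 0, "ty": 0, "tz": 0, "ax": 0, "ay": 0, "az": 0},
    {"claw": 0.3, "tx": 0, "ty": 0, "tz": 0, "ax": 0, "ay": 0, "az": 0},
  ],
)

```text
clock: 8.97
tcp_pos: [0.5565, 0.03, 0.1996]
orientation: [3.137, -0.125, -0.014]
contact_force: [-16.1, 2.5, 12.1]
grip_width: 0.0598
gripper_force: 8.4
```

```bash
python3 - <<'E'
from h import *
s=r.get_obs();print(s['clock'],s['tcp_pos'],s['contact_force'],s['orientation'])
M,im=shot('wrist','w5.png')
find('wrist',M,['block','gauge','push_pad','pointer_tip'])
E
```

```text
8.9667 [0.55645439 0.03004543 0.19955484] [-16.1176897    2.53203681  12.10246063] [ 3.13742072 -0.12458748 -0.01444956]
wrist block 0.65 [0.6046 0.0232 0.021 ]
wrist push_pad 0.77 [ 0.5842 -0.0954  0.0453]
```

View pics/w5.png

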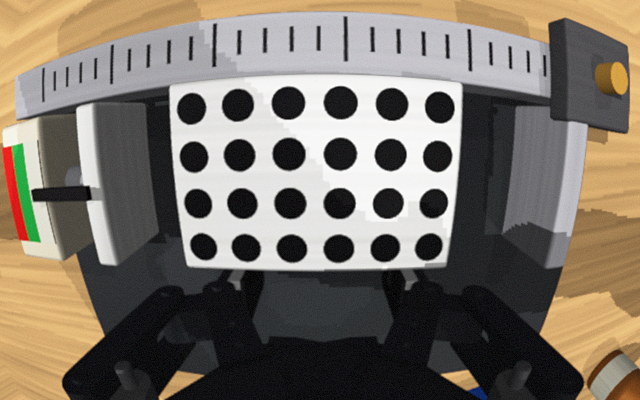

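The block is home: the contact force jumped to 16 N and its far edge lies on the beam at rows 75–85. Next I retreat, rise, shut the fingers and go behind the orange pad with a -90° turn.

arm_command(
  plan=[
    {"claw": 0.3, "tx": -0.005, "ty": 0, "tz": 0, "ax": 0, "ay": 0, "az": 0},
    {"claw": 0.3, "tx": -0.0125, "ty": 0, "tz": 0, "ax": 0, "ay": 0, "az": 0},
    {"claw": 0.3, "tx": -0.0125, "ty": 0, "tz": 0, "ax": 0, "ay": 0, "az": 0},
    {"claw": 0.3, "tx": 0, "ty": 0, "tz": -0.035, "ax": 0, "ay": 0, "az": 0},
    {"claw": 0.5, "tx": 0, "ty": 0, "tz": -0.035, "ax": 0, "ay": 0, "az": 0},
    {"claw": 1, "tx": 0, "ty": 0, "tz": -0.03, "ax": 0, "ay": 0, "az": 0},
    {"claw": 1, "tx": 0.017, "ty": 0.04, "tz": 0, "ax": 0, "ay": 0, "az": 0},
    {"claw": 1, "tx": 0.017, "ty": 0.04, "tz": 0, "ax": 0, "ay": 0, "az": 0},
    {"claw": 1, "tx": 0.017, "ty": 0.04, "tz": 0, "ax": 0, "ay": 0, "az": 0},
    {"claw": 1, "tx": 0.017, "ty": 0.04, "tz": 0, "ax": 0, "ay": 0, "az": 0},
  ],
)

```text
clock: 10.05
tcp_pos: [0.5837, -0.1282, 0.3012]
orientation: [3.138, -0.125, 0.006]
contact_force: [0.4, 1.3, 0.4]
grip_width: 0.0003
gripper_force: 0.0
```

arm_command(
  plan=[
    {"claw": 1, "tx": 0, "ty": 0, "tz": 0, "ax": 0, "ay": 0, "az": -6.9},
    {"claw": 1, "tx": 0, "ty": 0, "tz": 0, "ax": 0, "ay": 0, "az": -6.9},
    {"claw": 1, "tx": 0, "ty": 0, "tz": 0, "ax": 0, "ay": 0, "az": -6.9},
    {"claw": 1, "tx": 0, "ty": 0, "tz": 0, "ax": 0, "ay": 0, "az": -6.9},
    {"claw": 1, "tx": 0, "ty": 0, "tz": 0, "ax": 0, "ay": 0, "az": -6.9},
    {"claw": 1, "tx": 0, "ty": 0, "tz": 0, "ax": 0, "ay": 0, "az": -6.9},
    {"claw": 1, "tx": 0, "ty": 0, "tz": 0, "ax": 0, "ay": 0, "az": -6.9},
    {"claw": 1, "tx": 0, "ty": 0, "tz": 0, "ax": 0, "ay": 0, "az": -6.9},
    {"claw": 1, "tx": 0, "ty": 0, "tz": 0, "ax": 0, "ay": 0, "az": -6.9},
    {"claw": 1, "tx": 0, "ty": 0, "tz": 0, "ax": 0, "ay": 0, "az": -6.9},
  ],
)

```text
clock: 10.88
tcp_pos: [0.5833, -0.1266, 0.3006]
orientation: [2.652, 1.68, 0.003]
contact_force: [0.2, -0.5, 0.9]
grip_width: 0.0002
gripper_force: 0.0
```

arm_command(
  plan=[
    {"claw": 1, "tx": 0, "ty": 0, "tz": 0, "ax": 0, "ay": 0, "az": -7},
    {"claw": 1, "tx": 0, "ty": 0, "tz": 0, "ax": 0, "ay": 0, "az": -7},
    {"claw": 1, "tx": 0, "ty": 0, "tz": 0, "ax": 0, "ay": 0, "az": -7},
    {"claw": 1, "tx": 0, "ty": 0, "tz": 0, "ax": 0, "ay": 0, "az": 0},
    {"claw": 1, "tx": 0, "ty": 0, "tz": 0, "ax": 0, "ay": 0, "az": 0},
    {"claw": 1, "tx": 0, "ty": 0, "tz": 0, "ax": 0, "ay": 0, "az": 0},
    {"claw": 1, "tx": 0, "ty": 0, "tz": 0, "ax": 0, "ay": 0, "az": 0},
    {"claw": 1, "tx": 0, "ty": 0, "tz": 0, "ax": 0, "ay": 0, "az": 0},
    {"claw": 1, "tx": 0, "ty": 0, "tz": 0, "ax": 0, "ay": 0, "az": 0},
    {"claw": 1, "tx": 0, "ty": 0, "tz": 0, "ax": 0, "ay": 0, "az": 0},
  ],
)

```text
clock: 11.72
tcp_pos: [0.5826, -0.1259, 0.2998]
orientation: [2.309, 2.13, 0.0]
contact_force: [-0.4, 0.2, 0.6]
grip_width: 0.0003
gripper_force: 0.0
```

```bash
python3 - <<'E'
from h import *
s=r.get_obs();print(s['clock'],s['tcp_pos'],s['contact_force'],'\n',R.from_rotvec(s['orientation']).as_matrix().round(3))
M,im=shot('wrist','w6.png')
find('wrist',M,['block','gauge','push_pad','pointer_tip','green_middle'])
E
```

```text
11.7167 [ 0.58260976 -0.12588545  0.29975833] [-0.42884209  0.16974114  0.58716855] 
 [[ 0.08   0.997  0.   ]
 [ 0.997 -0.08  -0.   ]
 [-0.     0.    -1.   ]]
wrist block 0.94 [ 0.3299  0.098  -0.0031]
wrist block 0.76 [ 0.3344 -0.0828  0.0043]
wrist block 0.56 [0.6047 0.0218 0.0193]
wrist push_pad 0.76 [ 0.5838 -0.0937  0.05  ]
```

View pics/w6.png

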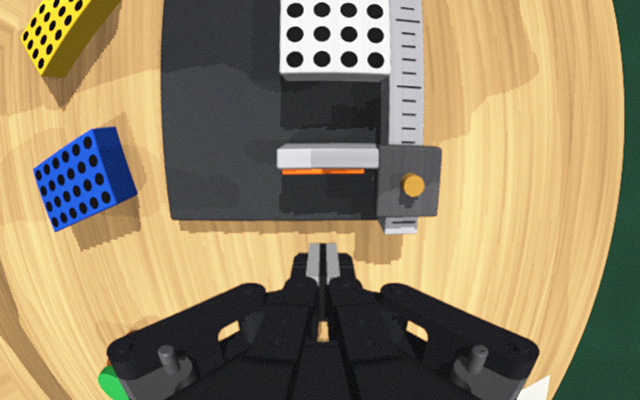

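w6: the orange pad at (323,171) is straight ahead of the shut fingers at (322,265). The block sits against the beam. I'll go down and then push.

arm_command(
  plan=[
    {"claw": 1, "tx": -0.005, "ty": 0, "tz": 0.015, "ax": 0, "ay": 0, "az": 0},
    {"claw": 1, "tx": 0, "ty": 0, "tz": 0.02, "ax": 0, "ay": 0, "az": 0},
    {"claw": 1, "tx": 0, "ty": 0, "tz": 0.02, "ax": 0, "ay": 0, "az": 0},
    {"claw": 1, "tx": 0, "ty": 0, "tz": 0.02, "ax": 0, "ay": 0, "az": 0},
    {"claw": 1, "tx": 0, "ty": 0, "tz": 0.013, "ax": 0, "ay": 0, "az": 0},
    {"claw": 1, "tx": 0, "ty": 0, "tz": 0.005, "ax": 0, "ay": 0, "az": 0},
    {"claw": 1, "tx": 0.005, "ty": 0, "tz": 0, "ax": 0, "ay": 0, "az": 0},
    {"claw": 1, "tx": 0.005, "ty": 0, "tz": 0, "ax": 0, "ay": 0, "az": 0},
    {"claw": 1, "tx": 0.005, "ty": 0, "tz": 0, "ax": 0, "ay": 0, "az": 0},
    {"claw": 1, "tx": 0.004, "ty": 0, "tz": 0, "ax": 0, "ay": 0, "az": 0},
  ],
)

```text
clock: 12.85
tcp_pos: [0.5843, -0.1109, 0.2079]
orientation: [2.307, 2.131, 0.003]
contact_force: [0.6, -0.4, -0.3]
grip_width: -0.0001
gripper_force: 0.0
```

arm_command(
  plan=[
    {"claw": 1, "tx": 0.004, "ty": 0, "tz": 0, "ax": 0, "ay": 0, "az": 0},
    {"claw": 1, "tx": 0.004, "ty": 0, "tz": 0, "ax": 0, "ay": 0, "az": 0},
    {"claw": 1, "tx": 0.004, "ty": 0, "tz": 0, "ax": 0, "ay": 0, "az": 0},
    {"claw": 1, "tx": 0.004, "ty": 0, "tz": 0, "ax": 0, "ay": 0, "az": 0},
    {"claw": 1, "tx": 0.004, "ty": 0, "tz": 0, "ax": 0, "ay": 0, "az": 0},
    {"claw": 1, "tx": 0.004, "ty": 0, "tz": 0, "ax": 0, "ay": 0, "az": 0},
    {"claw": 1, "tx": 0.004, "ty": 0, "tz": 0, "ax": 0, "ay": 0, "az": 0},
    {"claw": 1, "tx": 0.004, "ty": 0, "tz": 0, "ax": 0, "ay": 0, "az": 0},
    {"claw": 1, "tx": 0.004, "ty": 0, "tz": 0, "ax": 0, "ay": 0, "az": 0},
    {"claw": 1, "tx": 0.004, "ty": 0, "tz": 0, "ax": 0, "ay": 0, "az": 0},
  ],
)

```text
clock: 13.68
tcp_pos: [0.5869, -0.0752, 0.2074]
orientation: [2.309, 2.125, -0.006]
contact_force: [-2.3, -8.5, 6.3]
grip_width: 0.0001
gripper_force: 4.4
```

arm_command(
  plan=[
    {"claw": 1, "tx": 0.004, "ty": 0, "tz": 0, "ax": 0, "ay": 0, "az": 0},
    {"claw": 1, "tx": 0.004, "ty": 0, "tz": 0, "ax": 0, "ay": 0, "az": 0},
    {"claw": 1, "tx": 0.004, "ty": 0, "tz": 0, "ax": 0, "ay": 0, "az": 0},
    {"claw": 1, "tx": 0.004, "ty": 0, "tz": 0, "ax": 0, "ay": 0, "az": 0},
    {"claw": 1, "tx": 0.004, "ty": 0, "tz": 0, "ax": 0, "ay": 0, "az": 0},
    {"claw": 1, "tx": 0.004, "ty": 0, "tz": 0, "ax": 0, "ay": 0, "az": 0},
    {"claw": 1, "tx": 0.004, "ty": 0, "tz": 0, "ax": 0, "ay": 0, "az": 0},
    {"claw": 1, "tx": 0.004, "ty": 0, "tz": 0, "ax": 0, "ay": 0, "az": 0},
    {"claw": 1, "tx": 0.004, "ty": 0, "tz": 0, "ax": 0, "ay": 0, "az": 0},
    {"claw": 1, "tx": 0.002, "ty": 0, "tz": 0, "ax": 0, "ay": 0, "az": 0},
  ],
)

```text
clock: 14.52
tcp_pos: [0.5898, -0.0385, 0.2074]
orientation: [2.309, 2.123, -0.009]
contact_force: [-3.4, -12.3, 8.8]
grip_width: -0.0003
gripper_force: 6.5
```

```bash
python3 - <<'E'
from h import *
s=r.get_obs();print(s['clock'],s['tcp_pos'],s['contact_force'])
M,im=shot('wrist','w7.png')
find('wrist',M,['block','push_pad','pointer_tip','green_middle'])
E
```

```text
14.5167 [ 0.58984489 -0.03847375  0.2074399 ] [ -3.36892304 -12.30306305   8.80878141]
wrist block 0.92 [ 0.334  -0.0844  0.0029]
wrist block 0.77 [0.6027 0.0406 0.0186]
wrist block 0.77 [ 0.3278  0.0985 -0.0018]
wrist push_pad 0.86 [ 0.5892 -0.0279  0.0496]
```

View pics/w7.png

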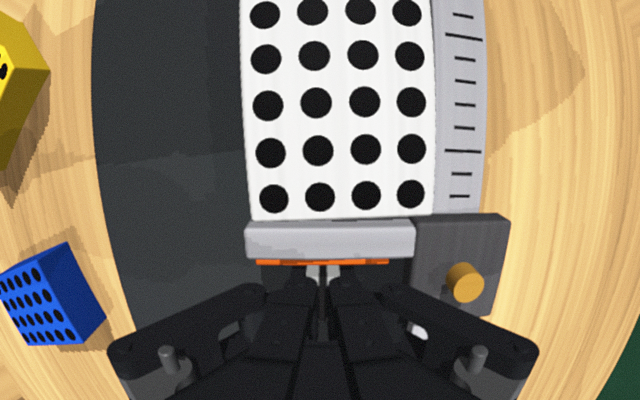

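w7: the jaw at (330,240) is against the block, and the block lies along the beam at col ~435. About 15 mm is left to the anvil, then 13 mm more. I'll push 22 mm gently and then measure the pointer with the other cameras.

arm_command(
  plan=[
    {"claw": 1, "tx": 0.003, "ty": 0, "tz": 0, "ax": 0, "ay": 0, "az": 0},
    {"claw": 1, "tx": 0.003, "ty": 0, "tz": 0, "ax": 0, "ay": 0, "az": 0},
    {"claw": 1, "tx": 0.003, "ty": 0, "tz": 0, "ax": 0, "ay": 0, "az": 0},
    {"claw": 1, "tx": 0.003, "ty": 0, "tz": 0, "ax": 0, "ay": 0, "az": 0},
    {"claw": 1, "tx": 0.002, "ty": 0, "tz": 0, "ax": 0, "ay": 0, "az": 0},
    {"claw": 1, "tx": 0.002, "ty": 0, "tz": 0, "ax": 0, "ay": 0, "az": 0},
    {"claw": 1, "tx": 0.002, "ty": 0, "tz": 0, "ax": 0, "ay": 0, "az": 0},
    {"claw": 1, "tx": 0.002, "ty": 0, "tz": 0, "ax": 0, "ay": 0, "az": 0},
    {"claw": 1, "tx": 0.001, "ty": 0, "tz": 0, "ax": 0, "ay": 0, "az": 0},
    {"claw": 1, "tx": 0.001, "ty": 0, "tz": 0, "ax": 0, "ay": 0, "az": 0},
  ],
)

```text
clock: 15.6
tcp_pos: [0.5915, -0.0176, 0.2074]
orientation: [2.31, 2.122, -0.012]
contact_force: [-4.4, -15.0, 11.3]
grip_width: 0.0003
gripper_force: 7.5
```

```bash
cat > m.py <<'E'
from h import *
s=r.get_obs();print(s['clock'],s['tcp_pos'],s['contact_force'])
ex=np.array([.9966,-.082]);ey=np.array([.082,.9966]);O=np.array([.607,.046])
for n in('side','top','wrist'):
    M,_=shot(n,f'm_{n}_{s["clock"]:.1f}.png')
    for t in('pointer_tip','green_middle','anvil','jaw','push_pad','block'):
        for d in r.tip_of(t,n):
            w=world(M,d['location']);g=w[:2]-O
            if abs(g@ex)<.06 and abs(g@ey)<.2: print(n,t,round(d['confidence'],2),'g mm',(1e3*np.array([g@ex,g@ey,w[2]])).round(1))
E
python3 m.py
```

```text
15.6 [ 0.59150591 -0.01756017  0.20742733] [ -4.35576532 -14.98075329  11.31756122]
side pointer_tip 0.78 g mm [ -5.3 122.8  66.7]
side green_middle 0.9 g mm [ -9.  128.9  66.6]
side anvil 0.78 g mm [-6.5 -0.3  3.3]
side jaw 0.55 g mm [  -3.2 -107.     4.4]
side push_pad 0.85 g mm [-11.8 -57.   46. ]
side push_pad 0.36 g mm [ -4.8 123.   68.4]
side block 0.75 g mm [-3.9 17.5 22.2]
top green_middle 0.77 g mm [ -6.  132.9  63.5]
top anvil 0.47 g mm [-1.3 17.2 20.8]
top push_pad 0.46 g mm [-11.  -53.9  42.3]
top block 0.83 g mm [-0.3 20.9 23. ]
wrist push_pad 0.59 g mm [ -7.4 -55.4  44.8]
wrist block 0.62 g mm [-4.  16.6 20.2]
```

arm_command(
  plan=[
    {"claw": 1, "tx": 0.001, "ty": 0, "tz": 0, "ax": 0, "ay": 0, "az": 0},
    {"claw": 1, "tx": 0.001, "ty": 0, "tz": 0, "ax": 0, "ay": 0, "az": 0},
    {"claw": 1, "tx": 0.001, "ty": 0, "tz": 0, "ax": 0, "ay": 0, "az": 0},
    {"claw": 1, "tx": 0.001, "ty": 0, "tz": 0, "ax": 0, "ay": 0, "az": 0},
    {"claw": 1, "tx": 0.001, "ty": 0, "tz": 0, "ax": 0, "ay": 0, "az": 0},
    {"claw": 1, "tx": 0.001, "ty": 0, "tz": 0, "ax": 0, "ay": 0, "az": 0},
    {"claw": 1, "tx": 0, "ty": 0, "tz": 0, "ax": 0, "ay": 0, "az": 0},
    {"claw": 1, "tx": 0, "ty": 0, "tz": 0, "ax": 0, "ay": 0, "az": 0},
    {"claw": 1, "tx": 0, "ty": 0, "tz": 0, "ax": 0, "ay": 0, "az": 0},
    {"claw": 1, "tx": 0, "ty": 0, "tz": 0, "ax": 0, "ay": 0, "az": 0},
  ],
)

```text
clock: 17.48
tcp_pos: [0.5919, -0.0121, 0.2074]
orientation: [2.31, 2.121, -0.012]
contact_force: [-3.7, -14.4, 10.4]
grip_width: 0.0001
gripper_force: 7.8
```

```bash
python3 m.py; python3 - <<'E'
import cv2,numpy as np,glob
from h import *
# gauge y of each pixel along the bands in the side view: profile along ey at z=66 mm over the pointer line
c=r.camera_model('side');C=T(c['position'],c['orientation']);O=np.array([.607,.046]);ex=np.array([.9966,-.082]);ey=np.array([.082,.9966])
fs=['pics/side0.png']+sorted(glob.glob('pics/m_side*'))
for gx in(-16,-8,-4,0,4):
  for f in fs:
    im=cv2.imread(f);row=[]
    for gy in range(100,152,3):
        w=np.append(O+gx/1e3*ex+gy/1e3*ey,.066);p=np.linalg.inv(C)@np.append(w,1)
        u=c['cx']-c['fx']*p[0]/p[2];v=c['cy']+c['fy']*p[1]/p[2]
        b,g,q=cv2.getRectSubPix(im,(1,1),(u,v))[0,0].astype(int)
        row.append('G' if g>q+40 and g>b+30 else 'R' if q>g+50 else 'k' if max(b,g,q)<90 else 'w' if min(b,g,q)>140 else '.')
    print(gx,f[5:],''.join(row))
E
```

```text
17.4833 [ 0.59194524 -0.01206154  0.20741252] [ -3.65050173 -14.38293575  10.37920657]
side green_middle 0.93 g mm [ -4.8 129.9  63.9]
side anvil 0.54 g mm [-4.6  8.4  1.1]
side jaw 0.86 g mm [   0.6 -102.7    3. ]
side push_pad 0.81 g mm [-10.6 -51.   44.1]
side block 0.88 g mm [-3.9 24.6 20.3]
top pointer_tip 0.63 g mm [ -4.3 128.3  65.9]
top green_middle 0.8 g mm [ -4.6 132.2  65.3]
top block 0.79 g mm [-0.4 25.  22.3]
wrist anvil 0.36 g mm [-2.2 20.9 19. ]
wrist push_pad 0.65 g mm [-10.8 -52.8  44.9]
wrist block 0.87 g mm [-2.6 21.  21. ]
-16 side0.png www.wwwwwGGG..RRRR
-16 m_side_15.6.png wwwwwwwwwGGG.RRRRR
-16 m_side_17.5.png wwwwwwwwwGGG..RRRR
-8 side0.png .....wwwwGGG.RRRRw
-8 m_side_15.6.png .......wwGGG.RRRRw
-8 m_side_17.5.png .........GGG.RRRRw
-4 side0.png kkkk..wwwwGG.RRRRw
-4 m_side_15.6.png kkkk.k.wwGGG.RRRRw
-4 m_side_17.5.png kkkk.kkk.GGG.RRRRw
0 side0.png wwwwwwwwwGGG..RRRw
0 m_side_15.6.png wwwwwwwwwGGG..RRRw
0 m_side_17.5.png wwwwwwwwwGGG..RRRw
4 side0.png wwwwwwwwwGGG.RRRRw
4 m_side_15.6.png wwwwwwwwwGGG.RRRRw
4 m_side_17.5.png wwwwwwwwwGGG.RRRRw
```

The pointer is at about 9 mm, just in the green. I'll push 4 mm more to centre it.

arm_command(
  plan=[
    {"claw": 1, "tx": 0.001, "ty": 0, "tz": 0, "ax": 0, "ay": 0, "az": 0},
    {"claw": 1, "tx": 0.001, "ty": 0, "tz": 0, "ax": 0, "ay": 0, "az": 0},
    {"claw": 1, "tx": 0.001, "ty": 0, "tz": 0, "ax": 0, "ay": 0, "az": 0},
    {"claw": 1, "tx": 0.0005, "ty": 0, "tz": 0, "ax": 0, "ay": 0, "az": 0},
    {"claw": 1, "tx": 0, "ty": 0, "tz": 0, "ax": 0, "ay": 0, "az": 0},
    {"claw": 1, "tx": 0, "ty": 0, "tz": 0, "ax": 0, "ay": 0, "az": 0},
    {"claw": 1, "tx": 0, "ty": 0, "tz": 0, "ax": 0, "ay": 0, "az": 0},
    {"claw": 1, "tx": 0, "ty": 0, "tz": 0, "ax": 0, "ay": 0, "az": 0},
    {"claw": 1, "tx": 0, "ty": 0, "tz": 0, "ax": 0, "ay": 0, "az": 0},
    {"claw": 1, "tx": 0, "ty": 0, "tz": 0, "ax": 0, "ay": 0, "az": 0},
  ],
)

```text
clock: 19.37
tcp_pos: [0.5922, -0.009, 0.2074]
orientation: [2.31, 2.12, -0.013]
contact_force: [-4.7, -16.5, 12.5]
grip_width: -0.0003
gripper_force: 8.3
```

```bash
python3 m.py; cat > prof.py <<'E'
from h import *
import glob
O=np.array([.607,.046]);ex=np.array([.9966,-.082]);ey=np.array([.082,.9966])
for n in('side','top'):
  c=r.camera_model(n);C=T(c['position'],c['orientation'])
  for gx in((-6,-4) if n=='side' else (-8,-6,-4)):
   for f in [f'pics/{n}0.png']+sorted(glob.glob(f'pics/m_{n}_*')):
    im=cv2.imread(f);row=[]
    for gy in range(102,148,2):
        p=np.linalg.inv(C)@np.append(O+gx/1e3*ex+gy/1e3*ey,[.067,1])
        row.append('%3d'%cv2.getRectSubPix(im,(1,1),(c['cx']-c['fx']*p[0]/p[2],c['cy']+c['fy']*p[1]/p[2]))[0,0].max())
    print(gx,f[-15:],' '.join(row))
E
python3 prof.py
```

```text
19.3667 [ 0.5922373  -0.0089693   0.20744928] [ -4.67866063 -16.45296934  12.45884918]
side pointer_tip 0.75 g mm [ -2.5 132.   68.2]
side green_middle 0.94 g mm [ -5.3 129.   69.2]
side anvil 0.72 g mm [-5.8  8.6  0.5]
side jaw 0.55 g mm [ -1.7 -97.8   5.9]
side push_pad 0.69 g mm [-4.1 21.5 20.9]
side push_pad 0.58 g mm [-11.3 -49.3  44.8]
side block 0.73 g mm [-7.3 23.4 17.7]
top pointer_tip 0.52 g mm [ -5.1 130.7  65.7]
top green_middle 0.75 g mm [ -5.1 133.2  66.6]
top green_middle 0.71 g mm [ 1.6 26.  23.6]
wrist push_pad 0.8 g mm [ -9.8 -46.7  49.8]
wrist block 0.59 g mm [-1.7 22.5 19.6]
-6 pics/side0.png  85  87  89  87  86  81  95 127 151 170 190 192 194 190 181 172 164 156 136 161 182 195 206
-6 m_side_15.6.png  93  95  94  89  85  77  76  85  93 121 148 162 176 182 178 173 165 157 136 161 183 196 207
-6 m_side_17.5.png  81  83  83  81  82  78  77  85  89  96  95  95 107 128 147 163 159 156 137 162 183 196 207
-6 m_side_19.4.png  79  81  82  80  82  79  79  86  89  95  94  83  70  84 112 136 145 154 137 162 184 197 208
-4 pics/side0.png  86  78  82  86  92  97 110 127 143 1
[... 1013 characters left out ...]
 131 130 126 115 110 145 162 171 173
-6 /m_top_17.5.png  67  66  66  65  67  71  80  85  87  90  92  93  90  96 108 117 123 116 111 145 163 172 174
-6 /m_top_19.4.png  65  65  65  63  65  70  81  86  87  90  91  92  82  82  89 100 109 109 109 145 162 171 174
-4 pics/top0.png  54  53  52  53  54  55  62  77  96 123 141 147 141 133 126 121 117 108 101 136 152 162 164
-4 /m_top_15.6.png  59  58  57  55  57  59  62  65  69  81  95 118 128 133 131 130 127 116 108 145 161 171 173
-4 /m_top_17.5.png  59  59  58  57  58  60  63  67  69  74  78  79  81  90 105 116 123 115 109 145 162 172 174
-4 /m_top_19.4.png  56  57  57  56  57  59  64  68  69  74  77  78  72  74  82  95 108 107 106 144 161 171 173
```

Both cameras put the anvil at about 13–14 mm, the middle of the green. Backing straight off, then up.

arm_command(
  plan=[
    {"claw": 1, "tx": -0.002, "ty": 0, "tz": 0, "ax": 0, "ay": 0, "az": 0},
    {"claw": 1, "tx": -0.006, "ty": 0, "tz": 0, "ax": 0, "ay": 0, "az": 0},
    {"claw": 1, "tx": -0.012, "ty": 0, "tz": 0, "ax": 0, "ay": 0, "az": 0},
    {"claw": 1, "tx": -0.015, "ty": 0, "tz": 0, "ax": 0, "ay": 0, "az": 0},
    {"claw": 1, "tx": -0.01, "ty": 0, "tz": -0.01, "ax": 0, "ay": 0, "az": 0},
    {"claw": 1, "tx": 0, "ty": 0, "tz": -0.03, "ax": 0, "ay": 0, "az": 0},
    {"claw": 1, "tx": 0, "ty": 0, "tz": -0.035, "ax": 0, "ay": 0, "az": 0},
    {"claw": 1, "tx": 0, "ty": 0, "tz": -0.035, "ax": 0, "ay": 0, "az": 0},
    {"claw": 1, "tx": 0, "ty": 0, "tz": -0.02, "ax": 0, "ay": 0, "az": 0},
    {"claw": 1, "tx": 0, "ty": 0, "tz": 0, "ax": 0, "ay": 0, "az": 0},
  ],
)

```text
clock: 21.25
tcp_pos: [0.5904, -0.0474, 0.3418]
orientation: [2.304, 2.127, 0.01]
contact_force: [1.3, 0.2, 0.9]
grip_width: 0.0001
gripper_force: 0.0
```

```bash
python3 m.py; python3 prof.py | grep -E "19.4|2[0-9]\.[0-9].png"
```

```text
21.25 [ 0.5904357  -0.04742159  0.34183525] [1.30861423 0.19425926 0.9168766 ]
side pointer_tip 0.61 g mm [ -4.6 130.8  67.6]
side green_middle 0.77 g mm [ -1.3 127.3  65.1]
side anvil 0.63 g mm [-6.6  9.   0.5]
side jaw 0.58 g mm [ -2.5 -98.3   1.6]
side push_pad 0.57 g mm [-10.2 -48.3  43.5]
side block 0.77 g mm [-4.  26.1 16.7]
top pointer_tip 0.5 g mm [ -4.9 131.8  65.1]
top green_middle 0.66 g mm [ -5.1 131.7  66.3]
top block 0.64 g mm [ 2.4 27.4 21. ]
wrist push_pad 0.82 g mm [-11.9 -48.7  45.1]
wrist block 0.78 g mm [-3.5 23.5 18.3]
-6 m_side_19.4.png  79  81  82  80  82  79  79  86  89  95  94  83  70  84 112 136 145 154 137 162 184 197 208
-6 m_side_21.2.png  80  82  82  80  81  77  77  85  89  95  93  82  69  81 110 135 144 153 136 161 183 195 206
-4 m_side_19.4.png  87  76  80  85  91  95  95  88  83  89  92  90  84  89 115 140 149 155 140 159 183 195 207
-4 m_side_21.2.png  88  77  81  85  91  95  96  89  83  89  91  89  82  87 114 139 148 154 139 158 182 194 206
-8 /m_top_19.4.png  75  74  73  72  78  87 102 110 115 119 121 120 113 109 109 115 118 114 113 147 164 172 174
-8 /m_top_21.2.png  73  73  72  69  75  84  99 107 113 117 119 117 111 108 109 113 116 111 111 144 161 169 170
-6 /m_top_19.4.png  65  65  65  63  65  70  81  86  87  90  91  92  82  82  89 100 109 109 109 145 162 171 174
-6 /m_top_21.2.png  63  63  63  61  63  67  77  83  86  89  90  90  82  82  87  99 108 107 108 142 159 169 171
-4 /m_top_19.4.png  56  57  57  56  57  59  64  68  69  74  77  78  72  74  82  95 108 107 106 144 161 171 173
-4 /m_top_21.2.png  55  56  57  56  56  58  61  65  69  73  76  77  72  73  80  94 107 105 105 141 158 169 171
```

```bash
python3 - <<'E'
from h import *
im=cv2.imread('pics/m_wrist_21.2.png').max(2);M=campose('wrist');Mi=np.linalg.inv(M);c=r.camera_model('wrist')
O=np.array([.607,.046]);ex=np.array([.9966,-.082]);ey=np.array([.082,.9966])
for gy in(-15,0,15,30,45,60):
    o=[]
    for gx in list(range(-48,-30,2))+list(range(24,54,2)):
        p=(Mi@np.append(O+gx/1e3*ex+gy/1e3*ey,[.06,1]))[:3];t=np.arccos(-p[2]/np.linalg.norm(p));k=c['fx']*t/np.hypot(p[0],p[1])
        o.append('%3d'%cv2.getRectSubPix(im,(1,1),(c['cx']+k*p[0],c['cy']-k*p[1]))[0,0])
    print(gy,' '.join(o[:9]),'|',' '.join(o[9:]))
E
```

```text
-15  58  58  58  58 111 248 248 241 125 |  30  32  22 138 251 241 207 205 208 209 207 210 207 209 206
0  55  56  58  49 171 251 232  30  33 |  28  33  29 146 251 238 200 209 208 208 143 104  99  98  97
15  60  59  58  50 220 251 152  28  32 |  22  20 129 252 251 177 202 205 207 208 206 209 205 205 204
30  61  58  56  63 243 250 249 136  49 | 246 249 249 249 250 140 198 203 208 207 184 172 175 182 180
45  59  59  61 116 250 249 249 251 251 | 248 246 249 249 246 104 200 202 206 204 205 208 204 204 202
60  58  60  57 168 251 248 250 253 253 | 131 229 252 249 199  86 204 205 205 204 204 199 195 196 199
```

```bash
python3 - <<'E'
from h import *
im=cv2.imread('pics/m_wrist_21.2.png').max(2);M=campose('wrist');Mi=np.linalg.inv(M);c=r.camera_model('wrist')
O=np.array([.607,.046]);ex=np.array([.9966,-.082]);ey=np.array([.082,.9966])
def val(gx,gy,z):
    p=(Mi@np.append(O+gx/1e3*ex+gy/1e3*ey,[z,1]))[:3];t=np.arccos(-p[2]/np.linalg.norm(p));k=c['fx']*t/np.hypot(p[0],p[1])
    return int(cv2.getRectSubPix(im,(1,1),(c['cx']+k*p[0],c['cy']-k*p[1]))[0,0])
for gy in range(-25,80,7):
    print(gy,'blk z60:',[val(g,gy,.06) for g in np.arange(31,38,.7)],'near',[val(g,gy,.06) for g in np.arange(-44,-38,.7)])
# beam far edge yaw
for gy in range(-25,80,15): print(gy,'beam far z52',[val(g,gy,.052) for g in range(54,70,1)])
E
```

```text
-25 blk z60: [248, 249, 249, 249, 247, 235, 214, 204, 204, 203] near [67, 68, 66, 66, 66, 62, 92, 191, 234]
-18 blk z60: [196, 244, 251, 250, 246, 234, 215, 206, 203, 202] near [56, 56, 56, 55, 53, 57, 98, 189, 236]
-11 blk z60: [249, 249, 249, 248, 244, 230, 208, 203, 202, 202] near [57, 58, 56, 51, 54, 87, 170, 226, 244]
-4 blk z60: [250, 249, 249, 248, 244, 230, 197, 196, 201, 205] near [57, 59, 62, 55, 48, 75, 164, 229, 249]
3 blk z60: [252, 251, 250, 248, 239, 207, 184, 196, 203, 205] near [56, 58, 57, 53, 68, 133, 214, 242, 248]
10 blk z60: [248, 249, 250, 245, 214, 144, 168, 196, 200, 202] near [60, 59, 54, 47, 55, 126, 215, 246, 251]
17 blk z60: [252, 251, 249, 230, 188, 147, 176, 197, 203, 203] near [59, 57, 52, 57, 99, 191, 238, 248, 250]
24 blk z60: [249, 250, 247, 217, 155, 125, 176, 200, 202, 200] near [59, 57, 56, 72, 120, 190, 241, 251, 251]
31 blk z60: [250, 249, 241, 206, 145, 135, 173, 196, 203, 204] near [57, 51, 40, 66, 146, 228, 248, 250, 250]
38 blk z60: [249, 249, 241, 206, 117, 127, 181, 200, 203, 203] near [55, 54, 65, 110, 179, 232, 249, 251, 251]
45 blk z60
[... 520 characters left out ...]
 255, 255, 255, 246]
-25 beam far z52 [203, 205, 207, 209, 209, 210, 208, 204, 200, 216, 225, 227, 222, 214, 207, 207]
-10 beam far z52 [121, 131, 169, 200, 209, 211, 213, 208, 212, 223, 224, 220, 217, 219, 223, 225]
5 beam far z52 [205, 205, 206, 205, 209, 207, 214, 215, 220, 223, 222, 217, 223, 227, 228, 229]
20 beam far z52 [139, 139, 139, 138, 131, 146, 186, 204, 202, 210, 220, 226, 229, 228, 228, 227]
35 beam far z52 [200, 202, 202, 203, 203, 205, 210, 205, 213, 226, 227, 229, 229, 228, 226, 226]
50 beam far z52 [145, 158, 193, 204, 202, 204, 209, 210, 224, 231, 230, 228, 227, 226, 226, 227]
65 beam far z52 [201, 199, 199, 205, 202, 206, 206, 202, 215, 229, 227, 226, 225, 225, 227, 227]
```

The block's near edge drifts about 3 mm relative to the beam, roughly 1.8°, so its anvil end stands slightly off. I'll nudge that end against the beam from the near side.

arm_command(
  plan=[
    {"claw": 1, "tx": 0.03, "ty": -0.014, "tz": 0, "ax": 0, "ay": 0, "az": 0},
    {"claw": 1, "tx": 0.03, "ty": -0.014, "tz": 0, "ax": 0, "ay": 0, "az": 0},
    {"claw": 1, "tx": 0.03, "ty": -0.014, "tz": 0, "ax": 0, "ay": 0, "az": 0},
    {"claw": 1, "tx": 0.03, "ty": -0.014, "tz": 0, "ax": 0, "ay": 0, "az": 0},
    {"claw": 1, "tx": 0.03, "ty": -0.014, "tz": 0, "ax": 0, "ay": 0, "az": 0},
    {"claw": 1, "tx": 0, "ty": 0, "tz": 0.025, "ax": 0, "ay": 0, "az": 0},
    {"claw": 1, "tx": 0, "ty": 0, "tz": 0.035, "ax": 0, "ay": 0, "az": 0},
    {"claw": 1, "tx": 0, "ty": 0, "tz": 0.035, "ax": 0, "ay": 0, "az": 0},
    {"claw": 1, "tx": 0, "ty": 0, "tz": 0.025, "ax": 0, "ay": 0, "az": 0},
    {"claw": 1, "tx": 0, "ty": 0, "tz": 0.012, "ax": 0, "ay": 0, "az": 0},
  ],
)

```text
clock: 23.13
tcp_pos: [0.5298, 0.1069, 0.2016]
orientation: [-2.307, -2.13, 0.006]
contact_force: [-0.5, -0.0, 0.2]
grip_width: -0.0001
gripper_force: 0.0
```

arm_command(
  plan=[
    {"claw": 1, "tx": 0, "ty": 0.003, "tz": 0, "ax": 0, "ay": 0, "az": 0},
    {"claw": 1, "tx": 0, "ty": 0.003, "tz": 0, "ax": 0, "ay": 0, "az": 0},
    {"claw": 1, "tx": 0, "ty": 0.003, "tz": 0, "ax": 0, "ay": 0, "az": 0},
    {"claw": 1, "tx": 0, "ty": 0.003, "tz": 0, "ax": 0, "ay": 0, "az": 0},
    {"claw": 1, "tx": 0, "ty": 0.002, "tz": 0, "ax": 0, "ay": 0, "az": 0},
    {"claw": 1, "tx": 0, "ty": 0.002, "tz": 0, "ax": 0, "ay": 0, "az": 0},
    {"claw": 1, "tx": 0, "ty": 0.001, "tz": 0, "ax": 0, "ay": 0, "az": 0},
    {"claw": 1, "tx": 0, "ty": 0.001, "tz": 0, "ax": 0, "ay": 0, "az": 0},
    {"claw": 1, "tx": 0, "ty": 0.001, "tz": 0, "ax": 0, "ay": 0, "az": 0},
    {"claw": 1, "tx": 0, "ty": 0, "tz": 0, "ax": 0, "ay": 0, "az": 0},
  ],
)

```text
clock: 23.97
tcp_pos: [0.5501, 0.1058, 0.2048]
orientation: [2.308, 2.131, 0.0]
contact_force: [-0.4, 0.1, -0.1]
grip_width: -0.0003
gripper_force: 0.0
```

arm_command(
  plan=[
    {"claw": 1, "tx": 0, "ty": 0.001, "tz": 0, "ax": 0, "ay": 0, "az": 0},
    {"claw": 1, "tx": 0, "ty": 0.001, "tz": 0, "ax": 0, "ay": 0, "az": 0},
    {"claw": 1, "tx": 0, "ty": 0.001, "tz": 0, "ax": 0, "ay": 0, "az": 0},
    {"claw": 1, "tx": 0, "ty": 0.001, "tz": 0, "ax": 0, "ay": 0, "az": 0},
    {"claw": 1, "tx": 0, "ty": 0.001, "tz": 0, "ax": 0, "ay": 0, "az": 0},
    {"claw": 1, "tx": 0, "ty": 0.001, "tz": 0, "ax": 0, "ay": 0, "az": 0},
    {"claw": 1, "tx": 0, "ty": 0.001, "tz": 0, "ax": 0, "ay": 0, "az": 0},
    {"claw": 1, "tx": 0, "ty": 0.001, "tz": 0, "ax": 0, "ay": 0, "az": 0},
    {"claw": 1, "tx": 0, "ty": 0, "tz": 0, "ax": 0, "ay": 0, "az": 0},
    {"claw": 1, "tx": 0, "ty": 0, "tz": 0, "ax": 0, "ay": 0, "az": 0},
  ],
)

```text
clock: 24.8
tcp_pos: [0.556, 0.1056, 0.2045]
orientation: [-2.306, -2.13, 0.007]
contact_force: [-8.8, 0.3, 7.7]
grip_width: -0.0
gripper_force: 4.6
```

arm_command(
  plan=[
    {"claw": 1, "tx": 0, "ty": 0.001, "tz": 0, "ax": 0, "ay": 0, "az": 0},
    {"claw": 1, "tx": 0, "ty": 0.001, "tz": 0, "ax": 0, "ay": 0, "az": 0},
    {"claw": 1, "tx": 0, "ty": 0.001, "tz": 0, "ax": 0, "ay": 0, "az": 0},
    {"claw": 1, "tx": 0, "ty": 0, "tz": 0, "ax": 0, "ay": 0, "az": 0},
    {"claw": 1, "tx": 0, "ty": 0, "tz": 0, "ax": 0, "ay": 0, "az": 0},
    {"claw": 1, "tx": 0, "ty": 0, "tz": 0, "ax": 0, "ay": 0, "az": 0},
    {"claw": 1, "tx": 0, "ty": 0, "tz": 0, "ax": 0, "ay": 0, "az": 0},
    {"claw": 1, "tx": 0, "ty": 0, "tz": 0, "ax": 0, "ay": 0, "az": 0},
    {"claw": 1, "tx": 0, "ty": 0, "tz": 0, "ax": 0, "ay": 0, "az": 0},
    {"claw": 1, "tx": 0, "ty": 0, "tz": 0, "ax": 0, "ay": 0, "az": 0},
  ],
)

```text
clock: 25.63
tcp_pos: [0.5571, 0.1059, 0.2042]
orientation: [-2.303, -2.13, 0.013]
contact_force: [-16.6, 0.0, 14.1]
grip_width: 0.0
gripper_force: 8.6
```

arm_command(
  plan=[
    {"claw": 1, "tx": 0, "ty": 0.001, "tz": 0, "ax": 0, "ay": 0, "az": 0},
    {"claw": 1, "tx": 0, "ty": 0.001, "tz": 0, "ax": 0, "ay": 0, "az": 0},
    {"claw": 1, "tx": 0, "ty": 0, "tz": 0, "ax": 0, "ay": 0, "az": 0},
    {"claw": 1, "tx": 0, "ty": 0, "tz": 0, "ax": 0, "ay": 0, "az": 0},
    {"claw": 1, "tx": 0, "ty": 0, "tz": 0, "ax": 0, "ay": 0, "az": 0},
    {"claw": 1, "tx": 0, "ty": 0, "tz": 0, "ax": 0, "ay": 0, "az": 0},
    {"claw": 1, "tx": 0, "ty": 0, "tz": 0, "ax": 0, "ay": 0, "az": 0},
    {"claw": 1, "tx": 0, "ty": 0, "tz": 0, "ax": 0, "ay": 0, "az": 0},
    {"claw": 1, "tx": 0, "ty": 0, "tz": 0, "ax": 0, "ay": 0, "az": 0},
    {"claw": 1, "tx": 0, "ty": 0, "tz": 0, "ax": 0, "ay": 0, "az": 0},
  ],
)

```text
clock: 26.47
tcp_pos: [0.5577, 0.106, 0.2042]
orientation: [-2.301, -2.13, 0.018]
contact_force: [-22.3, 0.2, 20.9]
grip_width: 0.0002
gripper_force: 11.8
```

arm_command(
  plan=[
    {"claw": 1, "tx": 0, "ty": -0.003, "tz": 0, "ax": 0, "ay": 0, "az": 0},
    {"claw": 1, "tx": 0, "ty": -0.007, "tz": 0, "ax": 0, "ay": 0, "az": 0},
    {"claw": 1, "tx": 0, "ty": -0.012, "tz": 0, "ax": 0, "ay": 0, "az": 0},
    {"claw": 1, "tx": -0.02, "ty": -0.008, "tz": -0.02, "ax": 0, "ay": 0, "az": 0},
    {"claw": 1, "tx": -0.03, "ty": 0, "tz": -0.035, "ax": 0, "ay": 0, "az": 0},
    {"claw": 1, "tx": -0.035, "ty": 0, "tz": -0.04, "ax": 0, "ay": 0, "az": 0},
    {"claw": 1, "tx": -0.035, "ty": 0.02, "tz": -0.035, "ax": 0, "ay": 0, "az": 0},
    {"claw": 1, "tx": -0.02, "ty": 0.025, "tz": -0.01, "ax": 0, "ay": 0, "az": 0},
    {"claw": 1, "tx": 0, "ty": 0.02, "tz": 0, "ax": 0, "ay": 0, "az": 0},
    {"claw": 1, "tx": 0, "ty": 0, "tz": 0, "ax": 0, "ay": 0, "az": 0},
  ],
)

```text
clock: 27.3
tcp_pos: [0.5872, -0.0221, 0.3266]
orientation: [2.311, 2.121, 0.007]
contact_force: [0.4, 0.9, -0.1]
grip_width: -0.0001
gripper_force: 0.0
```

```bash
cat > edge.py <<'E'
from h import *
import sys
O=np.array([.607,.046]);ex=np.array([.9966,-.082]);ey=np.array([.082,.9966])
def run(f,M):
    im=cv2.imread(f).astype(np.float32);sat=im.max(2)-im.min(2);val=im.max(2);Mi=np.linalg.inv(M);c=r.camera_model('wrist')
    def prof(img,gxs,gy,z):
        P=np.array([np.append(O+g/1e3*ex+gy/1e3*ey,[z,1]) for g in gxs])@Mi.T
        n=np.linalg.norm(P[:,:3],axis=1);k=c['fx']*np.arccos(-P[:,2]/n)/np.hypot(P[:,0],P[:,1])
        return cv2.remap(img,(c['cx']+k*P[:,0]).astype(np.float32)[None],(c['cy']-k*P[:,1]).astype(np.float32)[None],1)[0]
    def edge(name,img,a,b,z,gys):
        gx=np.arange(a,b,.1);out=[]
        for gy in gys:
            p=cv2.GaussianBlur(prof(img,gx,gy,z)[None],(9,1),2)[0];d=np.abs(np.diff(p));out.append((gy,gx[d.argmax()]))
        q=np.array(out);s=np.median([(q[j,1]-q[i,1])/(q[j,0]-q[i,0]) for i in range(len(q)) for j in range(i)])
        print(f[-9:],name,q[:,1].round(1),'tilt deg %.2f'%np.degrees(s))
    g=range(-22,78,6)
    edge('block near',val,-48,-34,.06,g)
    edge('block far',val,29,34.8,.06,g)
    edge('beam near rise',val,33,37,.056,range(30,78,4))
    edge('beam far',sat,54,74,.052,g)
    edge('beam near beyond jaw',val,30,46,.052,range(86,104,3))
run(sys.argv[1],campose('wrist'))
E
python3 edge.py $(ls -t pics/m_wrist*|head -1)
python3 - <<'E'
from h import *
# independent: top camera + side, block vs bed edge: bed near edge fit in current wrist picture
import glob
exec(open('edge.py').read().split('run(sys')[0])
f='pics/m_wrist_27.3.png';im=cv2.imread(f).astype(np.float32);val=im.max(2);M=campose('wrist');Mi=np.linalg.inv(M);c=r.camera_model('wrist')
gx=np.arange(-165,-135,.2)
o=[]
for gy in range(-60,110,15):
    P=np.array([np.append(O+g/1e3*ex+gy/1e3*ey,[.02,1]) for g in gx])@Mi.T
    n=np.linalg.norm(P[:,:3],axis=1);k=c['fx']*np.arccos(-P[:,2]/n)/np.hypot(P[:,0],P[:,1])
    p=cv2.remap(val,(c['cx']+k*P[:,0]).astype(np.float32)[None],(c['cy']-k*P[:,1]).astype(np.float32)[None],1)[0]
    p=cv2.GaussianBlur(p[None],(9,1),2)[0];o.append(gx[np.abs(np.diff(p)).argmax()])
print('bed near edge',np.round(o,1))
E
```

```text
_27.3.png block near [-39.  -39.7 -39.6 -35.  -40.3 -40.3 -40.9 -40.9 -40.9 -35.7 -41.  -41.7
 -36.4 -35.8 -41.9 -36.6 -36.7] tilt deg -1.03
_27.3.png block far [29.3 30.5 34.2 34.2 30.1 33.9 33.8 29.3 33.7 32.9 32.9 32.9 32.9 32.7
 32.3 32.4 32.4] tilt deg -0.95
_27.3.png beam near rise [34.5 33.8 33.8 33.7 33.7 33.8 33.8 33.4 33.3 33.3 33.3 33.4] tilt deg -0.95
_27.3.png beam far [61.8 61.6 62.1 61.9 61.7 61.5 62.2 61.9 61.9 61.9 61.2 61.9 61.9 61.2
 61.3 61.4 61.6] tilt deg -0.22
_27.3.png beam near beyond jaw [35.7 35.2 35.4 34.7 34.7 35.6] tilt deg -2.86
bed near edge [-151.  -151.6 -151.4 -151.4 -151.6 -152.  -151.8 -151.6 -152.  -152.
 -151.8 -151.8]
```

The force ratio while pushing (22 N horizontal, 21 N downward) shows the fingers were also pressing the block down, so friction jammed it before it reached the beam. The anvil end is still about 1.2° off. I'll push again with a slight upward bias.

arm_command(
  plan=[
    {"claw": 1, "tx": 0.03, "ty": -0.013, "tz": 0, "ax": 0, "ay": 0, "az": 0},
    {"claw": 1, "tx": 0.033, "ty": -0.013, "tz": 0, "ax": 0, "ay": 0, "az": 0},
    {"claw": 1, "tx": 0.033, "ty": -0.013, "tz": 0, "ax": 0, "ay": 0, "az": 0},
    {"claw": 1, "tx": 0.03, "ty": -0.013, "tz": 0, "ax": 0, "ay": 0, "az": 0},
    {"claw": 1, "tx": 0, "ty": 0, "tz": 0.025, "ax": 0, "ay": 0, "az": 0},
    {"claw": 1, "tx": 0, "ty": 0, "tz": 0.035, "ax": 0, "ay": 0, "az": 0},
    {"claw": 1, "tx": 0, "ty": 0, "tz": 0.035, "ax": 0, "ay": 0, "az": 0},
    {"claw": 1, "tx": 0, "ty": 0, "tz": 0.025, "ax": 0, "ay": 0, "az": 0},
    {"claw": 1, "tx": 0, "ty": 0.004, "tz": 0, "ax": 0, "ay": 0, "az": 0},
    {"claw": 1, "tx": 0, "ty": 0.003, "tz": 0, "ax": 0, "ay": 0, "az": 0},
  ],
)

```text
clock: 29.18
tcp_pos: [0.5489, 0.1101, 0.2045]
orientation: [-2.307, -2.13, 0.003]
contact_force: [0.1, 0.6, 0.0]
grip_width: -0.0002
gripper_force: 0.0
```

arm_command(
  plan=[
    {"claw": 1, "tx": 0, "ty": 0.001, "tz": 0, "ax": 0, "ay": 0, "az": 0},
    {"claw": 1, "tx": 0, "ty": 0.001, "tz": 0, "ax": 0, "ay": 0, "az": 0},
    {"claw": 1, "tx": 0, "ty": 0.001, "tz": -0.0005, "ax": 0, "ay": 0, "az": 0},
    {"claw": 1, "tx": 0, "ty": 0.001, "tz": -0.0005, "ax": 0, "ay": 0, "az": 0},
    {"claw": 1, "tx": 0, "ty": 0.001, "tz": -0.0005, "ax": 0, "ay": 0, "az": 0},
    {"claw": 1, "tx": 0, "ty": 0.001, "tz": -0.0005, "ax": 0, "ay": 0, "az": 0},
    {"claw": 1, "tx": 0, "ty": 0, "tz": 0, "ax": 0, "ay": 0, "az": 0},
    {"claw": 1, "tx": 0, "ty": 0, "tz": 0, "ax": 0, "ay": 0, "az": 0},
    {"claw": 1, "tx": 0, "ty": 0, "tz": 0, "ax": 0, "ay": 0, "az": 0},
    {"claw": 1, "tx": 0, "ty": 0, "tz": 0, "ax": 0, "ay": 0, "az": 0},
  ],
)

```text
clock: 30.02
tcp_pos: [0.5548, 0.1096, 0.2069]
orientation: [-2.308, -2.131, 0.0]
contact_force: [-0.0, -0.7, 0.9]
grip_width: -0.0
gripper_force: 0.0
```

arm_command(
  plan=[
    {"claw": 1, "tx": 0, "ty": 0.001, "tz": 0, "ax": 0, "ay": 0, "az": 0},
    {"claw": 1, "tx": 0, "ty": 0.001, "tz": 0, "ax": 0, "ay": 0, "az": 0},
    {"claw": 1, "tx": 0, "ty": 0.001, "tz": -0.0005, "ax": 0, "ay": 0, "az": 0},
    {"claw": 1, "tx": 0, "ty": 0.001, "tz": -0.001, "ax": 0, "ay": 0, "az": 0},
    {"claw": 1, "tx": 0, "ty": 0.001, "tz": -0.001, "ax": 0, "ay": 0, "az": 0},
    {"claw": 1, "tx": 0, "ty": 0, "tz": 0, "ax": 0, "ay": 0, "az": 0},
    {"claw": 1, "tx": 0, "ty": 0, "tz": 0, "ax": 0, "ay": 0, "az": 0},
    {"claw": 1, "tx": 0, "ty": 0, "tz": 0, "ax": 0, "ay": 0, "az": 0},
    {"claw": 1, "tx": 0, "ty": 0, "tz": 0, "ax": 0, "ay": 0, "az": 0},
    {"claw": 1, "tx": 0, "ty": 0, "tz": 0, "ax": 0, "ay": 0, "az": 0},
  ],
)

```text
clock: 30.85
tcp_pos: [0.558, 0.1104, 0.2085]
orientation: [-2.304, -2.131, 0.004]
contact_force: [-6.0, 3.8, -0.5]
grip_width: -0.0
gripper_force: 2.8
```

arm_command(
  plan=[
    {"claw": 1, "tx": 0, "ty": 0.001, "tz": -0.0005, "ax": 0, "ay": 0, "az": 0},
    {"claw": 1, "tx": 0, "ty": 0.001, "tz": -0.0005, "ax": 0, "ay": 0, "az": 0},
    {"claw": 1, "tx": 0, "ty": 0.001, "tz": -0.0005, "ax": 0, "ay": 0, "az": 0},
    {"claw": 1, "tx": 0, "ty": 0, "tz": 0, "ax": 0, "ay": 0, "az": 0},
    {"claw": 1, "tx": 0, "ty": 0, "tz": 0, "ax": 0, "ay": 0, "az": 0},
    {"claw": 1, "tx": 0, "ty": 0, "tz": 0, "ax": 0, "ay": 0, "az": 0},
    {"claw": 1, "tx": 0, "ty": 0, "tz": 0, "ax": 0, "ay": 0, "az": 0},
    {"claw": 1, "tx": 0, "ty": 0, "tz": 0, "ax": 0, "ay": 0, "az": 0},
    {"claw": 1, "tx": 0, "ty": 0, "tz": 0, "ax": 0, "ay": 0, "az": 0},
    {"claw": 1, "tx": 0, "ty": 0, "tz": 0, "ax": 0, "ay": 0, "az": 0},
  ],
)

```text
clock: 31.68
tcp_pos: [0.5597, 0.1109, 0.2095]
orientation: [-2.301, -2.13, 0.007]
contact_force: [-8.1, 5.5, -1.4]
grip_width: -0.0
gripper_force: 4.7
```

arm_command(
  plan=[
    {"claw": 1, "tx": 0, "ty": 0.001, "tz": -0.0003, "ax": 0, "ay": 0, "az": 0},
    {"claw": 1, "tx": 0, "ty": 0.001, "tz": -0.0003, "ax": 0, "ay": 0, "az": 0},
    {"claw": 1, "tx": 0, "ty": 0.001, "tz": -0.0003, "ax": 0, "ay": 0, "az": 0},
    {"claw": 1, "tx": 0, "ty": 0, "tz": 0, "ax": 0, "ay": 0, "az": 0},
    {"claw": 1, "tx": 0, "ty": 0, "tz": 0, "ax": 0, "ay": 0, "az": 0},
    {"claw": 1, "tx": 0, "ty": 0, "tz": 0, "ax": 0, "ay": 0, "az": 0},
    {"claw": 1, "tx": 0, "ty": 0, "tz": 0, "ax": 0, "ay": 0, "az": 0},
    {"claw": 1, "tx": 0, "ty": 0, "tz": 0, "ax": 0, "ay": 0, "az": 0},
    {"claw": 1, "tx": 0, "ty": 0, "tz": 0, "ax": 0, "ay": 0, "az": 0},
    {"claw": 1, "tx": 0, "ty": 0, "tz": 0, "ax": 0, "ay": 0, "az": 0},
  ],
)

```text
clock: 32.52
tcp_pos: [0.5608, 0.111, 0.2096]
orientation: [-2.298, -2.129, 0.014]
contact_force: [-15.0, 5.6, -1.0]
grip_width: -0.0002
gripper_force: 7.7
```

15 N with no vertical load is more than the block's friction, so it is now against the beam. Retreat and measure.

arm_command(
  plan=[
    {"claw": 1, "tx": 0, "ty": -0.003, "tz": 0, "ax": 0, "ay": 0, "az": 0},
    {"claw": 1, "tx": 0, "ty": -0.007, "tz": 0, "ax": 0, "ay": 0, "az": 0},
    {"claw": 1, "tx": 0, "ty": -0.012, "tz": 0, "ax": 0, "ay": 0, "az": 0},
    {"claw": 1, "tx": -0.02, "ty": -0.008, "tz": -0.02, "ax": 0, "ay": 0, "az": 0},
    {"claw": 1, "tx": -0.03, "ty": 0, "tz": -0.035, "ax": 0, "ay": 0, "az": 0},
    {"claw": 1, "tx": -0.035, "ty": 0, "tz": -0.04, "ax": 0, "ay": 0, "az": 0},
    {"claw": 1, "tx": -0.035, "ty": 0.02, "tz": -0.035, "ax": 0, "ay": 0, "az": 0},
    {"claw": 1, "tx": -0.02, "ty": 0.025, "tz": -0.01, "ax": 0, "ay": 0, "az": 0},
    {"claw": 1, "tx": 0, "ty": 0.02, "tz": 0, "ax": 0, "ay": 0, "az": 0},
    {"claw": 1, "tx": 0, "ty": 0, "tz": 0, "ax": 0, "ay": 0, "az": 0},
  ],
)

```text
clock: 33.35
tcp_pos: [0.59, -0.0184, 0.3339]
orientation: [2.311, 2.121, 0.007]
contact_force: [0.7, -0.2, 0.1]
grip_width: -0.0001
gripper_force: 0.0
```

```bash
python3 m.py; python3 prof.py | grep -E "27.3|3[0-9]\.[0-9].png";python3 edge.py $(ls -t pics/m_wrist*|head -1)
```

```text
33.35 [ 0.5900318  -0.01838492  0.33392403] [ 0.70033295 -0.15948284  0.11198282]
side green_middle 0.73 g mm [ -5.  129.7  64.9]
side anvil 0.65 g mm [-5.6 11.1  2.9]
side jaw 0.8 g mm [  -5.5 -100.     0.7]
side push_pad 0.83 g mm [-10.4 -49.9  48. ]
side block 0.79 g mm [-4.6 30.7 18. ]
top pointer_tip 0.53 g mm [ -2.9 130.4  66.2]
top green_middle 0.74 g mm [ -6.2 130.7  66.9]
top push_pad 0.53 g mm [-13.  -48.8  44.5]
top block 0.74 g mm [ 2.1 29.3 23.9]
wrist push_pad 0.82 g mm [-12.  -48.4  47.5]
wrist block 0.81 g mm [ 0.2 27.  21.8]
-6 m_side_27.3.png  81  82  83  81  81  77  78  86  89  95  93  82  69  83 112 137 146 155 137 161 182 196 208
-6 m_side_33.4.png  81  83  84  83  83  78  78  86  90  96  94  82  69  83 111 137 145 153 136 161 183 196 207
-4 m_side_27.3.png  88  76  80  85  91  96  96  89  83  89  90  88  82  87 115 142 150 155 139 158 182 195 208
-4 m_side_33.4.png  88  77  82  88  93  96  96  89  84  89  91  89  83  89 116 142 149 154 139 158 182 194 206
-8 /m_top_27.3.png  73  72  71  70  75  83  98 107 112 117 118 116 110 108 108 112 115 111 110 144 160 167 1
[... 422 characters left out ...]
 104 104 140 157 168 169
-4 /m_top_33.4.png  55  56  56  55  56  58  61  65  68  73  76  77  72  72  79  92 105 105 104 140 157 166 169
_33.4.png block near [-39.4 -39.3 -38.6 -39.2 -34.6 -39.2 -39.1 -39.1 -39.8 -39.7 -34.6 -39.8
 -39.8 -39.9 -39.8 -40.  -40. ] tilt deg -0.48
_33.4.png block far [29.4 30.7 34.3 29.5 30.3 34.2 29.3 30.7 34.3 29.3 29.9 34.3 29.3 29.9
 34.2 34.2 30.1] tilt deg 0.00
_33.4.png beam near rise [36.3 35.5 35.4 35.4 35.4 35.5 35.5 35.5 34.8 35.5 34.8 34.9] tilt deg -0.88
_33.4.png beam far [61.6 62.2 61.9 61.7 61.5 62.1 62.  61.8 61.7 61.7 61.6 61.6 61.6 61.7
 61.7 61.  61.1] tilt deg -0.36
_33.4.png beam near beyond jaw [35.8 35.  34.4 34.5 34.5 35.4] tilt deg -1.53
```

The block is now parallel to the beam. Next, check that squaring it did not open a gap at the jaw.

```bash
python3 - <<'E'
from h import *
import os
O=np.array([.607,.046]);ex=np.array([.9966,-.082]);ey=np.array([.082,.9966]);c=r.camera_model('wrist')
im=cv2.imread('pics/m_wrist_33.4.png').max(2);Mi=np.linalg.inv(campose('wrist'))
for gx in(-30,-20,-10,0,8,20,28):
    o=[]
    for gy in np.arange(-48,-18,1):
        p=(Mi@np.append(O+gx/1e3*ex+gy/1e3*ey,[.062,1]))[:3];t=np.arccos(-p[2]/np.linalg.norm(p));k=c['fx']*t/np.hypot(p[0],p[1])
        o.append('%3d'%cv2.getRectSubPix(im,(1,1),(c['cx']+k*p[0],c['cy']-k*p[1]))[0,0])
    print(gx,' '.join(o))
E
```

```text
-30 168 249 240 218 192 221 229 230 228 228 227 227 228 229 231 231 235 214 166 120 124 218 251 251 189  62  24  26  23  22
-20 168 252 255 237 190 216 229 230 226 228 228 226 229 230 231 230 234 217 164 124 133 221 254 254 254 252 248 248 247 248
-10 162 252 255 255 222 214 228 229 228 227 226 229 228 229 230 229 235 216 165 121 120 213 254 255 219  85  27  29  32  31
0 157 249 241 222 183 214 231 232 229 225 225 227 226 228 229 232 234 217 171 125 109 200 252 254 254 253 253 254 254 252
8 149 248 242 225 182 207 231 229 228 227 226 226 225 217 220 223 225 215 169 121  99 193 253 255 233 106  24  22  23  25
20  46  41  42  54 128 209 226 211 202 201 201 199 204 203 207 212 215 204 167 124  89 154 233 249 247 249 247 223 163 117
28  86  86  86  86  92 118 125 119 110 113 109 106 103 105 107 103  98  88  76  71  74 142 226 247 247 216 115  34  22  26
```

There's about a 2 mm gap at the jaw, because bed friction now holds the block. I'll push the jaw shut on it again by ~2 mm; the pointer has 5 mm of room.

arm_command(
  plan=[
    {"claw": 1, "tx": -0.018, "ty": 0, "tz": 0, "ax": 0, "ay": 0, "az": 0},
    {"claw": 1, "tx": -0.015, "ty": 0.002, "tz": 0.01, "ax": 0, "ay": 0, "az": 0},
    {"claw": 1, "tx": 0, "ty": 0, "tz": 0.035, "ax": 0, "ay": 0, "az": 0},
    {"claw": 1, "tx": 0, "ty": 0, "tz": 0.035, "ax": 0, "ay": 0, "az": 0},
    {"claw": 1, "tx": 0, "ty": 0, "tz": 0.03, "ax": 0, "ay": 0, "az": 0},
    {"claw": 1, "tx": 0, "ty": 0, "tz": 0.016, "ax": 0, "ay": 0, "az": 0},
    {"claw": 1, "tx": 0.008, "ty": 0, "tz": 0, "ax": 0, "ay": 0, "az": 0},
    {"claw": 1, "tx": 0.01, "ty": 0, "tz": 0, "ax": 0, "ay": 0, "az": 0},
    {"claw": 1, "tx": 0.008, "ty": 0, "tz": 0, "ax": 0, "ay": 0, "az": 0},
    {"claw": 1, "tx": 0.004, "ty": 0, "tz": 0, "ax": 0, "ay": 0, "az": 0},
  ],
)

```text
clock: 35.23
tcp_pos: [0.5893, -0.0159, 0.208]
orientation: [2.305, 2.133, 0.005]
contact_force: [0.7, 0.4, 0.1]
grip_width: -0.0001
gripper_force: 0.0
```

arm_command(
  plan=[
    {"claw": 1, "tx": 0.002, "ty": 0, "tz": 0, "ax": 0, "ay": 0, "az": 0},
    {"claw": 1, "tx": 0.002, "ty": 0, "tz": 0, "ax": 0, "ay": 0, "az": 0},
    {"claw": 1, "tx": 0.001, "ty": 0, "tz": 0, "ax": 0, "ay": 0, "az": 0},
    {"claw": 1, "tx": 0.001, "ty": 0, "tz": 0, "ax": 0, "ay": 0, "az": 0},
    {"claw": 1, "tx": 0.001, "ty": 0, "tz": 0, "ax": 0, "ay": 0, "az": 0},
    {"claw": 1, "tx": 0.001, "ty": 0, "tz": 0, "ax": 0, "ay": 0, "az": 0},
    {"claw": 1, "tx": 0.001, "ty": 0, "tz": 0, "ax": 0, "ay": 0, "az": 0},
    {"claw": 1, "tx": 0, "ty": 0, "tz": 0, "ax": 0, "ay": 0, "az": 0},
    {"claw": 1, "tx": 0, "ty": 0, "tz": 0, "ax": 0, "ay": 0, "az": 0},
    {"claw": 1, "tx": 0, "ty": 0, "tz": 0, "ax": 0, "ay": 0, "az": 0},
  ],
)

```text
clock: 36.07
tcp_pos: [0.5891, -0.0103, 0.2062]
orientation: [2.309, 2.129, -0.002]
contact_force: [-0.9, -4.9, 2.5]
grip_width: 0.0003
gripper_force: 2.3
```

arm_command(
  plan=[
    {"claw": 1, "tx": 0.001, "ty": 0, "tz": 0, "ax": 0, "ay": 0, "az": 0},
    {"claw": 1, "tx": 0.001, "ty": 0, "tz": 0, "ax": 0, "ay": 0, "az": 0},
    {"claw": 1, "tx": 0.001, "ty": 0, "tz": 0, "ax": 0, "ay": 0, "az": 0},
    {"claw": 1, "tx": 0.001, "ty": 0, "tz": 0, "ax": 0, "ay": 0, "az": 0},
    {"claw": 1, "tx": 0, "ty": 0, "tz": 0, "ax": 0, "ay": 0, "az": 0},
    {"claw": 1, "tx": 0, "ty": 0, "tz": 0, "ax": 0, "ay": 0, "az": 0},
    {"claw": 1, "tx": 0, "ty": 0, "tz": 0, "ax": 0, "ay": 0, "az": 0},
    {"claw": 1, "tx": 0, "ty": 0, "tz": 0, "ax": 0, "ay": 0, "az": 0},
    {"claw": 1, "tx": 0, "ty": 0, "tz": 0, "ax": 0, "ay": 0, "az": 0},
    {"claw": 1, "tx": 0, "ty": 0, "tz": 0, "ax": 0, "ay": 0, "az": 0},
  ],
)

```text
clock: 36.9
tcp_pos: [0.5893, -0.0094, 0.2063]
orientation: [2.31, 2.124, -0.008]
contact_force: [-1.9, -11.8, 6.8]
grip_width: -0.0002
gripper_force: 6.5
```

arm_command(
  plan=[
    {"claw": 1, "tx": 0.001, "ty": 0, "tz": 0, "ax": 0, "ay": 0, "az": 0},
    {"claw": 1, "tx": 0.001, "ty": 0, "tz": 0, "ax": 0, "ay": 0, "az": 0},
    {"claw": 1, "tx": 0.001, "ty": 0, "tz": 0, "ax": 0, "ay": 0, "az": 0},
    {"claw": 1, "tx": 0, "ty": 0, "tz": 0, "ax": 0, "ay": 0, "az": 0},
    {"claw": 1, "tx": 0, "ty": 0, "tz": 0, "ax": 0, "ay": 0, "az": 0},
    {"claw": 1, "tx": 0, "ty": 0, "tz": 0, "ax": 0, "ay": 0, "az": 0},
    {"claw": 1, "tx": 0, "ty": 0, "tz": 0, "ax": 0, "ay": 0, "az": 0},
    {"claw": 1, "tx": 0, "ty": 0, "tz": 0, "ax": 0, "ay": 0, "az": 0},
    {"claw": 1, "tx": 0, "ty": 0, "tz": 0, "ax": 0, "ay": 0, "az": 0},
    {"claw": 1, "tx": 0, "ty": 0, "tz": 0, "ax": 0, "ay": 0, "az": 0},
  ],
)

```text
clock: 37.73
tcp_pos: [0.5895, -0.0087, 0.2063]
orientation: [2.311, 2.121, -0.013]
contact_force: [-3.3, -18.3, 10.2]
grip_width: 0.0001
gripper_force: 9.5
```

```bash
python3 - <<'E'
from h import *
shot('side','m_side_37.7.png')
E
python3 prof.py | grep -E "side_3[0-9]\.[0-9].png"
```

```text
-6 m_side_33.4.png  81  83  84  83  83  78  78  86  90  96  94  82  69  83 111 137 145 153 136 161 183 196 207
-6 m_side_37.7.png  79  81  82  80  81  77  76  85  89  95  93  81  68  82 111 137 146 154 137 161 183 196 207
-4 m_side_33.4.png  88  77  82  88  93  96  96  89  84  89  91  89  83  89 116 142 149 154 139 158 182 194 206
-4 m_side_37.7.png  88  77  80  84  91  96  97  89  83  89  90  89  84  90 117 142 150 154 139 158 182 195 207
```

arm_command(
  plan=[
    {"claw": 1, "tx": 0.001, "ty": 0, "tz": -0.0005, "ax": 0, "ay": 0, "az": 0},
    {"claw": 1, "tx": 0.001, "ty": 0, "tz": -0.0005, "ax": 0, "ay": 0, "az": 0},
    {"claw": 1, "tx": 0.0005, "ty": 0, "tz": -0.0005, "ax": 0, "ay": 0, "az": 0},
    {"claw": 1, "tx": 0, "ty": 0, "tz": 0, "ax": 0, "ay": 0, "az": 0},
    {"claw": 1, "tx": 0, "ty": 0, "tz": 0, "ax": 0, "ay": 0, "az": 0},
    {"claw": 1, "tx": 0, "ty": 0, "tz": 0, "ax": 0, "ay": 0, "az": 0},
    {"claw": 1, "tx": 0, "ty": 0, "tz": 0, "ax": 0, "ay": 0, "az": 0},
    {"claw": 1, "tx": 0, "ty": 0, "tz": 0, "ax": 0, "ay": 0, "az": 0},
    {"claw": 1, "tx": 0, "ty": 0, "tz": 0, "ax": 0, "ay": 0, "az": 0},
    {"claw": 1, "tx": 0, "ty": 0, "tz": 0, "ax": 0, "ay": 0, "az": 0},
  ],
)

```text
clock: 38.62
tcp_pos: [0.5896, -0.0073, 0.2064]
orientation: [2.312, 2.12, -0.015]
contact_force: [1.4, -19.7, -2.1]
grip_width: 0.0
gripper_force: 9.8
```

```bash
cat > gap.py <<'E'
from h import *
s=r.get_obs();print(s['clock'])
M,_=shot('wrist','g_%.1f.png'%s['clock']);Mi=np.linalg.inv(M)
O=np.array([.607,.046]);ex=np.array([.9966,-.082]);ey=np.array([.082,.9966]);c=r.camera_model('wrist')
im=_.max(2)
for gx in(-30,-20,-10,0,8,20):
    o=[]
    for gy in np.arange(-40,-18,1):
        p=(Mi@np.append(O+gx/1e3*ex+gy/1e3*ey,[.062,1]))[:3];t=np.arccos(-p[2]/np.linalg.norm(p));k=c['fx']*t/np.hypot(p[0],p[1])
        o.append('%3d'%cv2.getRectSubPix(im,(1,1),(c['cx']+k*p[0],c['cy']-k*p[1]))[0,0])
    print(gx,' '.join(o))
shot('side','m_side_%.1f.png'%s['clock']);shot('top','m_top_%.1f.png'%s['clock'])
E
python3 gap.py; python3 prof.py | grep -E "3[0-9]\.[0-9].png"
```

```text
38.6167
-30 175 176 186 190 193 194 198 198 205 214 183 145 150 102  94 215 243 243  90  19  23  24
-20 191 193 193 192 189 196 197 199 204 214 187 148 149 146  97 210 244 242 243 244 243 244
-10 188 191 187 191 189 196 196 197 206 212 188 147 146 144  88 194 242 246 119  24  23  20
0 192 193 190 192 192 192 195 200 203 210 192 147 148 151  89 174 240 241 241 241 242 241
8 193 193 189 195 192 194 196 199 205 212 190 151 144 136  79 183 245 248 152  20  22  27
20 192 191 191 190 196 196 198 197 202 211 193 149 146 153  89 149 236 241 240 242 234 129
-6 m_side_33.4.png  81  83  84  83  83  78  78  86  90  96  94  82  69  83 111 137 145 153 136 161 183 196 207
-6 m_side_37.7.png  79  81  82  80  81  77  76  85  89  95  93  81  68  82 111 137 146 154 137 161 183 196 207
-6 m_side_38.6.png  81  82  82  80  81  77  78  85  89  95  93  81  69  77 103 125 134 142 130 161 183 195 206
-4 m_side_33.4.png  88  77  82  88  93  96  96  89  84  89  91  89  83  89 116 142 149 154 139 158 182 194 206
-4 m_side_37.7.png  88  77  80  84  91  96  97  89  83  89  90  89  84  90 117 142 150 154 139 158 182 195 207
-4 m_side_38.6.png  87  77  81  85  91  95  95  87  82  88  90  89  83  82 104 125 136 144 132 158 182 194 207
-8 /m_top_33.4.png  73  73  72  69  76  85  98 106 113 117 119 118 111 108 106 112 115 110 109 143 161 169 170
-8 /m_top_38.6.png  73  73  73  71  77  86 100 108 115 119 121 120 113 108 105 109 111 108 112 147 164 171 172
-6 /m_top_33.4.png  64  63  62  61  64  69  77  82  86  89  90  90  82  81  86  98 109 107 108 142 160 168 170
-6 /m_top_38.6.png  62  63  64  63  65  69  78  84  88  91  93  93  84  80  82  92 101 101 110 146 163 171 172
-4 /m_top_33.4.png  55  56  56  55  56  58  61  65  68  73  76  77  72  72  79  92 105 105 104 140 157 166 169
-4 /m_top_38.6.png  57  58  58  58  58  59  62  67  71  75  78  80  74  72  77  89 102 102 107 144 161 171 172
```

The pointer advanced about 1 mm with the jaw, so the jaw is closed on the block and the anvil stands at ~15 mm. Retreating.

arm_command(
  plan=[
    {"claw": 1, "tx": -0.003, "ty": 0, "tz": 0, "ax": 0, "ay": 0, "az": 0},
    {"claw": 1, "tx": -0.007, "ty": 0, "tz": 0, "ax": 0, "ay": 0, "az": 0},
    {"claw": 1, "tx": -0.012, "ty": 0, "tz": 0, "ax": 0, "ay": 0, "az": 0},
    {"claw": 1, "tx": -0.015, "ty": 0, "tz": 0, "ax": 0, "ay": 0, "az": 0},
    {"claw": 1, "tx": -0.01, "ty": 0, "tz": -0.01, "ax": 0, "ay": 0, "az": 0},
    {"claw": 1, "tx": 0, "ty": 0, "tz": -0.03, "ax": 0, "ay": 0, "az": 0},
    {"claw": 1, "tx": 0, "ty": 0, "tz": -0.035, "ax": 0, "ay": 0, "az": 0},
    {"claw": 1, "tx": 0.01, "ty": 0, "tz": -0.035, "ax": 0, "ay": 0, "az": 0},
    {"claw": 1, "tx": 0.02, "ty": 0, "tz": -0.02, "ax": 0, "ay": 0, "az": 0},
    {"claw": 1, "tx": 0, "ty": 0, "tz": 0, "ax": 0, "ay": 0, "az": 0},
  ],
)

```text
clock: 39.6
tcp_pos: [0.5901, -0.0119, 0.3435]
orientation: [2.3, 2.134, 0.016]
contact_force: [0.9, 1.2, 1.1]
grip_width: -0.0002
gripper_force: 0.0
```

```bash
python3 gap.py; python3 prof.py | grep -E "(38.6|39.*|4[0-9]\..).png"; python3 - <<'E'
import glob,subprocess,os
f=max(glob.glob('pics/g_*'),key=os.path.getmtime)
print(subprocess.run(['python3','edge.py',f],capture_output=True,text=True).stdout)
E
```

```text
39.6
-30 229 226 228 226 227 228 226 230 230 233 222 185 138 112 191 250 255 235 127  38  23  25
-20 229 228 225 225 223 226 227 228 229 232 224 185 140 110 178 247 255 254 254 254 254 253
-10 229 227 225 223 224 225 225 228 229 231 226 187 141 104 162 244 255 249 174  59  23  30
0 229 228 226 224 225 226 224 226 227 230 224 189 145 102 156 237 255 254 253 253 254 254
8 229 226 226 223 223 224 226 227 227 230 226 196 148  97 143 234 255 254 194  67  27  33
20 230 227 225 224 222 222 223 227 230 231 223 198 149  91 116 205 247 250 253 254 245 196
-6 m_side_38.6.png  81  82  82  80  81  77  78  85  89  95  93  81  69  77 103 125 134 142 130 161 183 195 206
-6 m_side_39.6.png  82  83  84  83  84  80  80  87  91  96  93  82  69  78 103 125 134 142 131 160 182 195 207
-4 m_side_38.6.png  87  77  81  85  91  95  95  87  82  88  90  89  83  82 104 125 136 144 132 158 182 194 207
-4 m_side_39.6.png  87  76  81  86  92  96  97  90  84  89  91  90  82  80 102 126 136 143 131 157 182 194 207
-8 /m_top_38.6.png  73  73  73  71  77  86 100 108 115 119 121 120 113 108 105 109 111 108 112 147 164 1
[... 426 characters left out ...]
 102 107 144 161 171 172
-4 /m_top_39.6.png  54  54  54  53  54  57  61  65  68  72  75  75  71  71  75  86  98  99 105 142 158 167 168
_39.6.png block near [-37.7 -42.5 -42.4 -38.2 -42.3 -42.9 -42.9 -42.8 -36.5 -38.1 -42.8 -42.9
 -37.9 -43.  -43.  -38.2 -42.3] tilt deg -0.30
_39.6.png block far [30.1 29.8 29.7 30.3 30.2 29.4 34.1 29.9 29.8 29.4 29.8 29.7 29.3 29.3
 29.3 29.3 29.3] tilt deg -0.49
_39.6.png beam near rise [33.3 35.5 34.6 34.6 35.4 34.6 35.5 33.2 34.8 35.6 35.6 35.7] tilt deg 0.84
_39.6.png beam far [55.6 56.  56.  55.8 55.6 55.5 55.4 55.3 56.  55.1 55.8 55.1 55.9 55.9
 55.2 55.2 55.3] tilt deg -0.26
_39.6.png beam near beyond jaw [30.8 30.8 30.4 30.8 30.4 30.4] tilt deg -1.53
```

```bash
python3 - <<'E'
from h import *
O=np.array([.607,.046]);ex=np.array([.9966,-.082]);ey=np.array([.082,.9966]);c=r.camera_model('wrist')
o=r.get_obs()['orientation']
for f,p in(('m_wrist_19.4',[.5922,-.009,.2074]),('m_wrist_21.2',[.5904,-.0474,.3418]),('m_wrist_33.4',[.59,-.0184,.3339]),('g_38.6',[.5896,-.0073,.2064]),('g_39.6',[.5901,-.0119,.3435])):
    im=cv2.imread(f'pics/{f}.png').max(2);Mi=np.linalg.inv(T(p,o)@np.array(c['tool_from_camera']))
    for gx in(-20,0,20):
        w=[]
        for gy in np.arange(-40,-18,1):
            q=(Mi@np.append(O+gx/1e3*ex+gy/1e3*ey,[.062,1]))[:3];k=c['fx']*np.arccos(-q[2]/np.linalg.norm(q))/np.hypot(q[0],q[1])
            w.append('%3d'%cv2.getRectSubPix(im,(1,1),(c['cx']+k*q[0],c['cy']-k*q[1]))[0,0])
        print(f,gx,' '.join(w))
E
```

```text
m_wrist_19.4 -20 188 191 191 187 193 193 196 200 205 215 181 146 145 107 222 244 243 244 244 243 243 244
m_wrist_19.4 0 196 193 192 190 193 193 195 201 201 210 191 147 146 145 131 235 242 242 242 242 244 244
m_wrist_19.4 20 197 192 191 188 191 191 194 198 202 210 199 153 145 153 104 147 237 239 240 243 191  32
m_wrist_21.2 -20 229 230 229 226 222 212 207 208 213 218 195 139 187 245 249 248 249 248 248 249 249 250
m_wrist_21.2 0 205 201 200 203 201 205 206 207 211 218 201 121 102 207 247 248 247 247 247 247 248 247
m_wrist_21.2 20 208 206 201 201 202 205 207 208 212 220 213 129  81 148 239 251 250 249 249 250 253 255
m_wrist_33.4 -20 226 228 229 232 231 235 207 155 122 141 230 255 254 254 252 234 187 128  95  91 109 157
m_wrist_33.4 0 226 228 229 229 232 236 213 167 117 114 210 254 254 253 253 254 254 254 255 255 250 247
m_wrist_33.4 20 199 203 202 203 209 214 201 165 122  94 166 240 250 248 248 248 248 248 248 248 248 248
g_38.6 -20 192 191 191 191 190 193 194 197 197 203 210 202 150 146 154  89 174 242 243 244 245 243
g_38.6 0 193 191 193 189 188 189 194 193 199 201 204 205 164 146 154 129 109 227 242 242 242 243
g_38.6 20 198 199 192 191 190 192 196 195 199 199 205 209 176 147 150 141  84 200 242 242 242 244
g_39.6 -20 227 225 224 224 226 227 230 230 232 215 173 122 112 210 254 255 253 253 254 255 254 246
g_39.6 0 225 223 223 222 228 226 227 230 230 213 174 120 105 196 255 255 255 255 251 204 119  77
g_39.6 20 227 226 226 224 226 226 218 210 214 202 174 127  91 147 231 248 242 186  82  27  23  23
```

```bash
python3 -c "
from bench import r
print(r.hand_in())"
```

```text
the job is handed in; nothing more can be done
None
```

I handed the job in at about 40 s. By my measurements the block lies flat against the beam, the jaw is closed on it, and the pointer is over the green (anvil back about 15 mm). The arm is clear of everything and never went near the rack, box or jar. Jaw contact is inferred from the pointer moving with the last push, as the camera profiles still left room for a gap of about 1 mm.

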